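Load the fitting tray and slide it over the gap onto the trolley

ROBOT

A 7-joint arm with a two-finger parallel gripper is mounted at the origin on the work surface. World frame = base frame: x ahead of the robot, y to its left, z up, the work surface at z = 0. Lengths are in m, angles in rad, forces in N, time in s.
With the tool pointing down it reaches from about 0.4 to 0.9 m from the base axis. Payload 5.5 kg.
Tool frame: the origin (TCP) lies where the fingers leave the gripper's body, on its centre line; the fingertips stand 73 mm ahead of it and the grasp point (between the pads) lies 54 mm ahead of it (arm.grip_depth is the distance from the TCP to the grasp point, in m); z points along the fingers, y is the line along which they close (so a half turn about z gives the same grasp; the last joint's range is limited). The gripper opens to 85 mm and grips with 20 to 120 N. Pads are 22 mm wide; open, the fingers measure 114 mm over their backs; the gripper's body (76 mm by 85 mm) begins 54 mm behind the grasp point. The pads swing forward as they close: fully open they stand 13 mm farther back than shut.
Start: joints at [-1.069, 0.501, -0.427, 1.55, 0.221, 1.138, -0.21], TCP at [0.154, 0.632, 0.304] pointing down, gripper open.
Joint ranges: [-2.88, 2.88], [-0.31, 2.03], [-1.54, 1.56], [0.2, 2.42], [-1.41, 4.55], [0.19, 2.02], [-2.57, 2.57]. Speed limits (rad/s): [2.57, 2.57, 3.14, 3.14, 3.14, 3.14, 3.14].

INTERFACE

Orientations are given as a rotation vector (axis times angle).
In Python, from bench import sensors, vision, arm gives the robot as it stands. The module is installed in compiled form; this text tells all that it offers.
- The arm moves only by the tool carry_out, never from a script. Its argument "moves" is a list that holds one entry, the list of rows, each a list of 7 numbers: the finger opening in mm, from 0 to 85.4, then the shift along the tool's x, y, z as a fraction of full scale, then the turn, a rotation vector about the tool's x, y, z as a fraction of full scale. In form: [[[hand, dx, dy, dz, ax, ay, az], ...]]. A call has 1 to 8 rows; each row shifts and turns the commanded pose from where the row before left it, along the tool's axes as they then stand; what a row does not reach is not made up. Full scale, the value 1, is 0.04 m for a shift and 0.12 rad for a turn. A row lasts 1/12 s, in which the tool goes at most 41.7 mm and 7.16 degrees, less where a joint would pass 70% of its speed; a pose out of reach is approached as far as the arm can. A call with a number of a shift or a turn outside -1 to 1 is refused whole. A call with a gripper value outside its range is refused whole. The fingers move at their own pace and stop on an object; the grip force is fixed at half the most. Time passes only in rows, so rows that do not move let the fingers close. It gives the time, the measured TCP pose, the force, the opening and the grip force at its end, in the units of the state.
- sensors.get_state(): the state, without advancing time (a new reading comes with each control period).
- vision.capture(name): name is "scene" or "top"; returns a dict with "img" (400x640x3 uint8, blue, green, red), "fx", "fy", "cx", "cy" (pixels), "rvec" (rotation vector, rad) and "tvec" (3), from world to camera coordinates, as OpenCV has them. Camera axes: x right, y down, z forward; pixel columns grow to the right and rows downward; lengths in m; the calibration is good to about 2 mm. A picture is of the moment at which its call begins. There is no depth.
- arm.sign_off(): hands the job in; it is judged then, once.
The state is a dict: "clock": time; "qpos": joint angles; "joint_vel": joint speeds; "tau": joint torques, N m; "tool_pos": TCP position; "tcp_rot": TCP orientation; "contact_force": force on the tool from outside, world axes, zero at the start; "moment": the same for the moment, N m; "opening": finger opening in m; "finger_force": force on a finger pad.
Only numpy, scipy, OpenCV 4.12 (cv2) and the standard library are available. Lean on these libraries where they do the work, as an engineer would, in place of code of your own. Each camera call takes 0.05 s, during which the arm holds its last target. There are 200 camera calls.

TASK

Get the child's fitting kit ready to go: pull the trolley's stop bolt fully out, and load the foot, standing on its sole, and every pylon, lying flat on the tray floor, into the aluminium tray while it is still on the bench. Then slide the loaded tray straight over the gap onto the trolley, keeping it level (neither lifted nor dipping into the gap), until it is past the bolt, and push the bolt fully home behind it so that the tray cannot slide back. Leave the carton and the tape roll where they are.

Things in the scene. Friction and masses are not known exactly. Their poses are not given: they have to be found in the camera images.
- tray: open aluminium tray: outside 170 mm (x) by 290 mm (y), walls 5 mm thick, rim 43 mm and floor surface 8 mm above its underside; 0.7 kg; slides easily on two plastic runners. Origin at the centre of its underside. A flat handle plate (80 mm along y, 10 mm thick, top at 82 mm) stands on the middle of its -x wall, nearest the robot. The +x wall faces the gap.
- bench_edge (a point): a point on the straight far edge of the bench, which runs along world y; the bench top is z = 0.
- tray_handle (a point): a point in the middle of the tray's handle plate, 66 mm above the tray's underside, 16 mm below the plate's top; the plate can be pinched from above across its 10 mm thickness (along the tray's x), and is free on both sides above the rim.
- trolley: steel trolley, fixed, beyond the bench edge. Origin at the middle of its deck's rounded front edge, at bench-top height; x points onto the deck, away from the robot. Deck 3 mm below the bench top, 250 mm deep. Open gap to the bench about 50 to 60 mm. Side kerbs 30 mm high, inner faces 157 mm each side of the centre line, flared at the front; back kerb's face at x = 238 mm.
- berth (a point): point on the deck where the tray's origin belongs, 130 mm from the deck's front edge on its centre line; the bolt's rod (12 mm thick, crossing at x = 24 mm, 26 mm above bench height) passes behind the tray when the tray's origin is more than 115 mm from the front edge.
- bolt (a joint): the stop bolt's travel in m: 0 = fully home (rod reaches 49 mm in from the right kerb and bars the tray's way, or keeps it in), 0.05 = fully out (rod clear of the tray). A ball detent holds it at either end: about 8 to 10 N along the rod takes it over the two clicks (near 0.010 and 0.040), about 2 N between them. It stays where it is left.
- bolt_knob (a point): centre of the bolt's black round knob, 36 mm in diameter and 40 mm long along the trolley's y, its centre 26 mm above bench height, just outside the deck's right edge with free air below; moves with the bolt. At home it lies 224 mm to the right (-y) of the trolley's centre line; outwards is along the trolley's -y. It can be pinched from above across its diameter (along the trolley's x).
- pylon1: paediatric pylon: plain aluminium tube 22 mm in diameter and 120 mm long with a dark square clamp block (34 x 34 mm, 26 mm long) round each end, so it does not roll; 68 mm of bare tube between. 0.13 kg (hidden factor 0.7 to 1.4). Origin at the middle of the tube, on its axis (17 mm above what it lies on); x runs along the tube. May be absent in a run (None).
- pylon2: paediatric pylon: plain aluminium tube 22 mm in diameter and 120 mm long with a dark square clamp block (34 x 34 mm, 26 mm long) round each end, so it does not roll; 68 mm of bare tube between. 0.13 kg (hidden factor 0.7 to 1.4). Origin at the middle of the tube, on its axis (17 mm above what it lies on); x runs along the tube. May be absent in a run (None).
- pylon3: paediatric pylon: plain aluminium tube 22 mm in diameter and 120 mm long with a dark square clamp block (34 x 34 mm, 26 mm long) round each end, so it does not roll; 68 mm of bare tube between. 0.13 kg (hidden factor 0.7 to 1.4). Origin at the middle of the tube, on its axis (17 mm above what it lies on); x runs along the tube. May be absent in a run (None).
- pylon4: paediatric pylon: plain aluminium tube 22 mm in diameter and 120 mm long with a dark square clamp block (34 x 34 mm, 26 mm long) round each end, so it does not roll; 68 mm of bare tube between. 0.13 kg (hidden factor 0.7 to 1.4). Origin at the middle of the tube, on its axis (17 mm above what it lies on); x runs along the tube. May be absent in a run (None).
- foot: child's prosthetic foot, black: sole 132 mm long (x, toe at +x) and 56 mm wide, 20 mm thick, with a square steel ankle block 30 x 30 mm on top, 30 mm behind the middle, its top 70 mm above the sole. 0.35 kg (hidden factor 0.7 to 1.4). Origin at the middle of the sole's underside.
- foot_ankle (a point): centre of the foot's ankle block's free part, 57 mm above the sole; the block's sides (30 mm apart) are free from 44 to 70 mm above the sole and can be pinched from above either way.
- carton: bystander: closed white carton 80 x 60 x 45 mm, origin under its centre; it must stay where it is.
- tape: bystander: roll of white tape, 80 mm across and 25 mm high, lying flat, origin under its centre; it must stay where it is.
Not all that is in view belongs to the job. What is shaped like the pylon1 but turquoise or white is not meant. Leave any red or turquoise look-alike of the pylon2 alone.

How it is judged:
On the way, in this order (a step that is already met when the one before it is completed fails the run):
1. the bolt is out and every part lies in the tray (value of joint bolt above 0.043 m and x of pylon1 in the frame of tray between -0.075 and 0.075 m and y of pylon1 in the frame of tray between -0.138 and 0.138 m and z of pylon1 in the frame of tray between -0.01 and 0.037 m and x of pylon2 in the frame of tray between -0.075 and 0.075 m and y of pylon2 in the frame of tray between -0.138 and 0.138 m and z of pylon2 in the frame of tray between -0.01 and 0.037 m and x of pylon3 in the frame of tray between -0.075 and 0.075 m and y of pylon3 in the frame of tray between -0.138 and 0.138 m and z of pylon3 in the frame of tray between -0.01 and 0.037 m and x of pylon4 in the frame of tray between -0.075 and 0.075 m and y of pylon4 in the frame of tray between -0.138 and 0.138 m and z of pylon4 in the frame of tray between -0.01 and 0.037 m and x of foot in the frame of tray between -0.075 and 0.075 m and y of foot in the frame of tray between -0.138 and 0.138 m and z of foot in the frame of tray between -0.01 and 0.018 m and angle between foot's own z axis and vertical below 0.15 rad), for 0.2 s.
2. the loaded tray is across on the trolley, past the bolt (x of tray in the frame of trolley between 0.115 and 0.2 m and y of tray in the frame of trolley between -0.03 and 0.03 m and height (world z) of tray above -0.007 m and angle between tray's own z axis and vertical below 0.04 rad and x of pylon1 in the frame of tray between -0.075 and 0.075 m and y of pylon1 in the frame of tray between -0.138 and 0.138 m and z of pylon1 in the frame of tray between -0.01 and 0.037 m and x of pylon2 in the frame of tray between -0.075 and 0.075 m and y of pylon2 in the frame of tray between -0.138 and 0.138 m and z of pylon2 in the frame of tray between -0.01 and 0.037 m and x of pylon3 in the frame of tray between -0.075 and 0.075 m and y of pylon3 in the frame of tray between -0.138 and 0.138 m and z of pylon3 in the frame of tray between -0.01 and 0.037 m and x of pylon4 in the frame of tray between -0.075 and 0.075 m and y of pylon4 in the frame of tray between -0.138 and 0.138 m and z of pylon4 in the frame of tray between -0.01 and 0.037 m and x of foot in the frame of tray between -0.075 and 0.075 m and y of foot in the frame of tray between -0.138 and 0.138 m and z of foot in the frame of tray between -0.01 and 0.018 m and angle between foot's own z axis and vertical below 0.15 rad), for 0.2 s.
At the end, for the whole second after the job is handed in: the tray lies flat on the deck past the bolt (origin over 115 mm from the front edge, within 30 mm of the centre line), pylons on its floor (axis under 37 mm above its underside), foot on its sole (tilt under 0.15 rad), bolt home within 5 mm, all at rest (all of step 2 and value of joint bolt below 0.005 m and linear speed of each of pylon1, pylon2, pylon3, pylon4, foot, tray below 0.02 m/s); the robot touches nothing.
It fails at once if the tray tips or sags into the gap (tilt over 0.1 rad or more than 12 mm below the bench top) (angle between tray's own z axis and vertical above 0.1 rad or height (world z) of tray below -0.012 m).
It fails at once if the tray is lifted more than 25 mm instead of slid (height (world z) of tray above 0.025 m).
It fails at once if the carton or the tape roll is moved more than 30 mm (distance of any of carton, tape from where it was at the start of the episode above 0.03 m).
Of pylon1, pylon2, pylon3, pylon4 only 2 to 4 are there at a start; the rules pass over those that are not, and their reading is None.
At some moment in a run one of pylon1, pylon2, pylon3, pylon4 may be knocked a few centimetres aside while the robot is not near it.
Once in a run the grip may slacken for a moment while it holds something.
It also fails if it takes over 210 s, if anything falls off the work surface, if the arm or the gripper's body presses on something with over 40 N, if the wrist force passes 120 N, or if a joint passes its speed limit or range.

## Working session

There is one attempt and no reset: what is moved stays moved. The work goes in short steps, Python scripts to look and compute and a tool call to move; the robot and the scene stay as the last step left them, time stands still between calls to the robot, and variables do not carry over. Pictures are saved under pics/ and viewed, at most 14 in all, crops included, and the job is handed in when it is done.

Besides the shell and the picture viewer there is one more tool, called after "Emit:" as name(argument=value, ...) on one line, values as JSON. carry_out: Moves the arm, as the interface text tells. Its arguments: {"type":"object","properties":{"moves":{"type":"array"}},"required":["moves"]}

```bash
mkdir -p pics && cat > h.py <<'E'
import numpy as np, cv2
from bench import sensors, vision, arm
R=lambda v: cv2.Rodrigues(np.array(v,float))[0]
def cap(n,f=None):
    c=vision.capture(n)
    if f: cv2.imwrite(f'pics/{f}.png',c['img'])
    return c
def ray(c,u,v,z):
    Rm=R(np.ravel(c['rvec']));t=np.ravel(c['tvec'])
    o=-Rm.T@t; d=Rm.T@np.array([(u-c['cx'])/c['fx'],(v-c['cy'])/c['fy'],1])
    return o+d*(z-o[2])/d[2]
def proj(c,p):
    q=R(np.ravel(c['rvec']))@np.array(p)+np.ravel(c['tvec'])
    return q[0]/q[2]*c['fx']+c['cx'],q[1]/q[2]*c['fy']+c['cy']
E
python3 - <<'E'
from h import *
for n in('scene','top'):
    c=cap(n,n+'0'); Rm=R(np.ravel(c['rvec'])); print(n,c['fx'],(-Rm.T@np.ravel(c['tvec'])).round(3),Rm.round(2).tolist())
print({k:np.round(v,3).tolist() for k,v in sensors.get_state().items()})
E
```

```text
scene 421.5841523913757 [ 1.494 -0.163  1.218] [[0.07, 1.0, 0.0], [0.75, -0.05, -0.66], [-0.65, 0.05, -0.75]]
top 424.01861126264004 [ 0.254 -0.071  1.522] [[0.02, -1.0, -0.01], [-0.98, -0.02, -0.17], [0.17, 0.01, -0.98]]
{'clock': 0.1, 'qpos': [-1.069, 0.502, -0.427, 1.551, 0.221, 1.138, -0.21], 'joint_vel': [-0.001, -0.0, 0.0, -0.005, 0.0, 0.001, -0.001], 'tau': [-0.011, -57.08, -5.838, -28.175, 0.011, 0.005, 0.0], 'tool_pos': [0.154, 0.631, 0.303], 'tcp_rot': [-0.374, -3.119, 0.003], 'contact_force': [-0.253, -1.083, -0.423], 'moment': [0.016, -0.03, 0.008], 'finger_force': 0.0, 'opening': 0.085}
```

View pics/scene0.png

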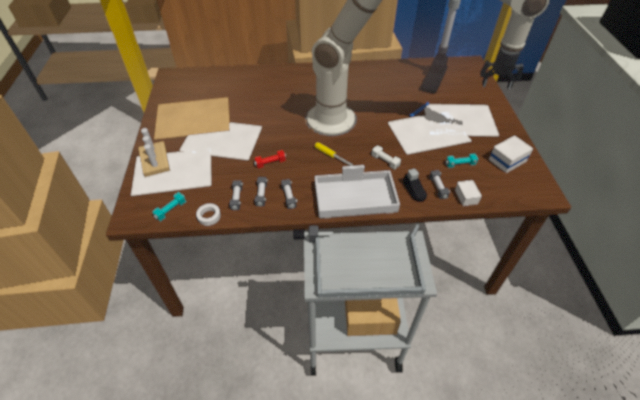

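View pics/top0.png

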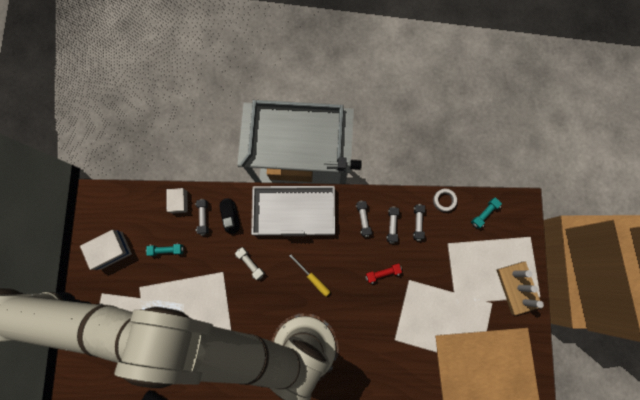

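```bash
python3 - <<'E'
from h import *
c=cap('top'); np.save('top.npy',c,allow_pickle=True)
im=c['img']; cv2.imwrite('pics/crop1.png',cv2.resize(im[95:285,165:465],None,fx=2.6,fy=2.6,interpolation=cv2.INTER_CUBIC))
hsv=cv2.cvtColor(im,cv2.COLOR_BGR2HSV)
# wood is brown/saturated: parts = unsaturated
m=((hsv[...,1]<75)).astype(np.uint8)*255
m[:188]=0
n,l,s,ce=cv2.connectedComponentsWithStats(m)
for i in range(1,n):
    if 60<s[i,4]<6000:
        r=cv2.minAreaRect(np.argwhere(l==i)[:,::-1].astype(np.float32))
        mu=im[l==i].mean(0).round()
        print(s[i],ce[i].round(1),np.round(r[1],1),round(r[2],1),mu,ray(c,*ce[i],0.02).round(3))
for uv in[(253,186),(335,186),(335,236),(253,237)]: print(uv,ray(c,*uv,0.043).round(3))
for uv in[(110,182),(500,187)]: print('edge',ray(c,*uv,0).round(3))
E
```

```text
[166 188  22  25 515] [176.3 200.3] [24. 21.] 90.0 [141. 152. 159.] [0.502 0.471 0.02 ]
[ 251  188   85   48 4039] [293.3 211.5] [84. 47.] 0.0 [156. 161. 165.] [0.47  0.048 0.02 ]
[433 188  24  24 311] [444.7 199.8] [23. 23.] 90.0 [126. 134. 141.] [ 0.524 -0.494  0.02 ]
[ 540  188  100   32 2703] [589.6 201.2] [31. 99.] 90.0 [112. 121. 128.] [ 0.529 -1.012  0.02 ]
[195 199  14  37 316] [201.7 216.8] [13. 36.] 0.0 [79. 82. 85.] [0.444 0.375 0.02 ]
[220 199  19  34 439] [228.6 215.2] [34.2 15.8] 77.5 [36. 37. 38.] [0.452 0.279 0.02 ]
[356 201  16  36 299] [363.5 218.6] [36. 11.] 81.3 [86. 89. 93.] [ 0.45  -0.203  0.02 ]
[413 204  12  37 307] [418.8 222. ] [36. 11.] 90.0 [87. 90. 93.] [ 0.441 -0.4    0.02 ]
[386 207  13  37 316] [392.7 225. ] [11.1 36.1] 2.2 [85. 88. 91.] [ 0.429 -0.307  0.02 ]
[  80  230   52   40 1306] [104.5 249.8] [30.9 45.6] 63.4 [139. 149. 156.] [0.32 0.71 0.02]
[235 247  30  33 340] [249.1 263.1] [37.5 11.6] 49.9 [137. 149. 154.] [0.284 0.197 0.02 ]
[289 254  20  21  77] [298.4 263.9] [26.2  2.8] 45.0 [84. 91. 96.] [0.285 0.024 0.02 ]
[523 299  21  10 137] [533.4 303.1] [20.7  7.4] 9.5 [ 96. 102. 107.] [ 0.169 -0.788  0.02 ]
[ 551  324   89   76 5806] [594.1 365.5] [88. 75.] -0.0 [79. 86. 91.] [-0.031 -0.978  0.02 ]
[143 391  21   9 109] [151.8 396.2] [20.  8.] -0.0 [12. 11. 12.] [-0.161  0.499  0.02 ]
(253, 186) [0.556 0.193 0.043]
(335, 186) [ 0.561 -0.099  0.043]
(335, 236) [ 0.383 -0.102  0.043]
(253, 237) [0.374 0.184 0.043]
edge [0.569 0.728 0.   ]
edge [ 0.579 -0.702  0.   ]
```

View pics/crop1.png

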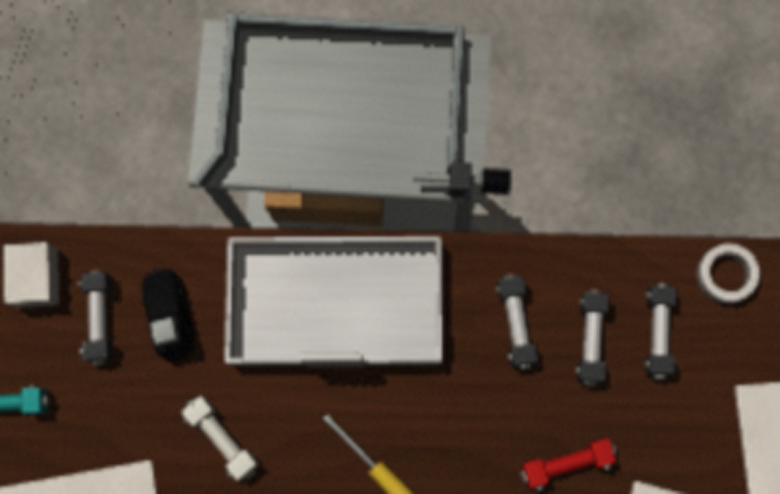

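```bash
python3 - <<'E'
from h import *
c=cap('top'); im=c['img']; s=cap('scene'); si=s['img']
cv2.imwrite('pics/crop2.png',np.vstack([cv2.resize(im[97:187,235:369],(740,497),interpolation=cv2.INTER_CUBIC)]))
cv2.imwrite('pics/crop3.png',cv2.resize(si[150:300,290:450],(640,600),interpolation=cv2.INTER_CUBIC))
# knob
for nm,cc,i,(x0,x1,y0,y1) in(('top',c,im,(345,366,155,175)),('scene',s,si,(290,315,225,243))):
    g=i[y0:y1,x0:x1].max(2); k=np.argwhere(g<45); print(nm,len(k),k.mean(0)[::-1]+[x0,y0],k.min(0)[::-1]+[x0,y0],k.max(0)[::-1]+[x0,y0])
    u,v=k.mean(0)[::-1]+[x0,y0]; print(ray(cc,u,v,.026).round(4),ray(cc,u,v,.04).round(4))
# tray rim outline subpix via row/col profiles
g=im.astype(int).mean(2)
print('rows@ x=270..320',[g[r,262:280].mean().round() for r in range(180,245)])
print('cols',[ (x,g[195:225,x].mean().round()) for x in list(range(246,262))+list(range(328,342))])
E
```

```text
top 98 [353.81632653 165.21428571] [345 160] [360 174]
[ 0.6433 -0.1663  0.026 ] [ 0.6397 -0.1654  0.04  ]
scene 89 [298.05617978 233.51685393] [293 229] [303 238]
[ 0.6451 -0.1736  0.026 ] [ 0.6551 -0.1735  0.04  ]
rows@ x=270..320 [np.float64(94.0), np.float64(100.0), np.float64(78.0), np.float64(49.0), np.float64(40.0), np.float64(57.0), np.float64(133.0), np.float64(139.0), np.float64(88.0), np.float64(59.0), np.float64(65.0), np.float64(69.0), np.float64(88.0), np.float64(160.0), np.float64(191.0), np.float64(194.0), np.float64(193.0), np.float64(192.0), np.float64(193.0), np.float64(191.0), np.float64(190.0), np.float64(190.0), np.float64(192.0), np.float64(193.0), np.float64(193.0), np.float64(195.0), np.float64(195.0), np.float64(194.0), np.float64(193.0), np.float64(192.0), np.float64(193.0), np.float64(193.0), np.float64(193.0), np.float64(192.0), np.float64(191.0), np.float64(190.0), np.float64(190.0), np.float64(190.0), np.float64(190.0), np.float64(190.0), np.float64(189.0), np.float64(188.0), np.float64(190.0), np.float64(192.0), np.float64(191.0), np.float64(190.0), np
[... 417 characters left out ...]
at64(38.0)), (249, np.float64(38.0)), (250, np.float64(42.0)), (251, np.float64(74.0)), (252, np.float64(137.0)), (253, np.float64(154.0)), (254, np.float64(75.0)), (255, np.float64(59.0)), (256, np.float64(70.0)), (257, np.float64(74.0)), (258, np.float64(101.0)), (259, np.float64(157.0)), (260, np.float64(192.0)), (261, np.float64(195.0)), (328, np.float64(184.0)), (329, np.float64(184.0)), (330, np.float64(183.0)), (331, np.float64(183.0)), (332, np.float64(179.0)), (333, np.float64(165.0)), (334, np.float64(128.0)), (335, np.float64(40.0)), (336, np.float64(14.0)), (337, np.float64(15.0)), (338, np.float64(23.0)), (339, np.float64(35.0)), (340, np.float64(37.0)), (341, np.float64(36.0))]
```

View pics/crop2.png

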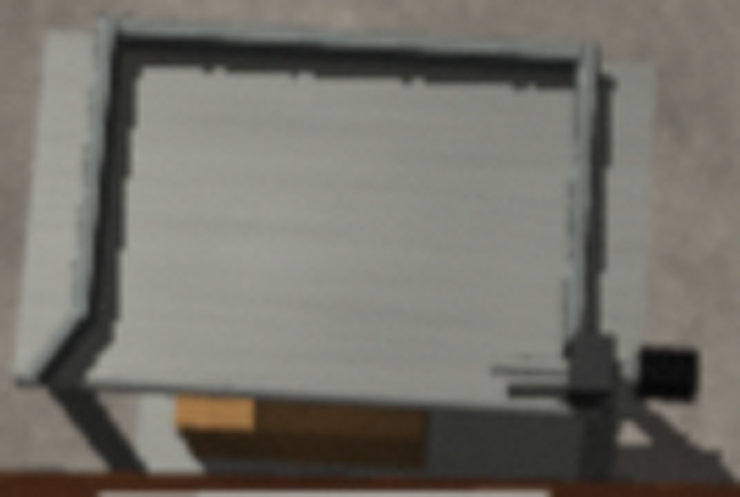

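View pics/crop3.png

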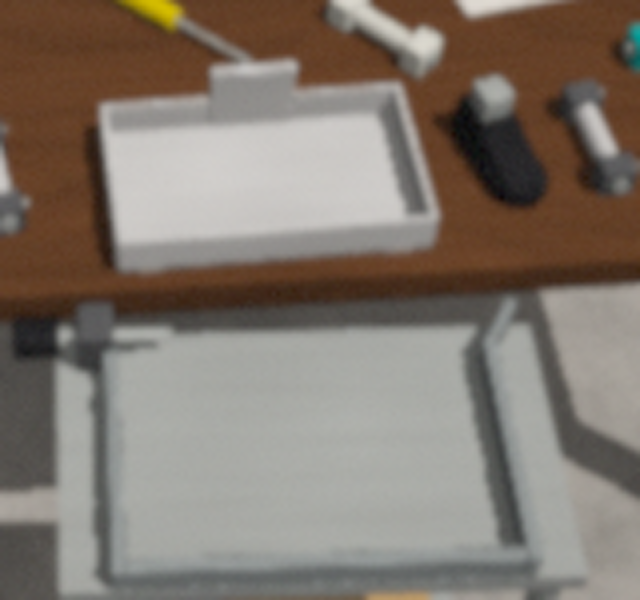

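```bash
python3 - <<'E'
from h import *
c=cap('top'); s=cap('scene')
T=lambda x,y:(235+x/5.522-.5,97+y/5.522-.5)
S=lambda x,y:(290+x/4-.5,150+y/4-.5)
def tri(a,b):
    P=lambda c:np.diag([1,1,1])@np.array([[c['fx'],0,c['cx']],[0,c['fy'],c['cy']],[0,0,1]])@np.c_[R(np.ravel(c['rvec'])),np.ravel(c['tvec'])]
    X=cv2.triangulatePoints(P(c),P(s),np.array(a,float),np.array(b,float)).ravel(); return (X[:3]/X[3]).round(4)
print('knob tri',tri(T(668,373.5),S(35.5,337.5)), ray(c,*T(668,373.5),.03),ray(s,*S(35.5,337.5),.03))
print('front',ray(c,*T(90,385),-.003),ray(c,*T(560,408),-.003))
print('back kerb inner top',ray(c,*T(120,42),.027),ray(c,*T(578,63),.027))
print('R kerb inner',ray(c,*T(576,63),.027),ray(c,*T(570,340),.027))
print('L kerb inner',ray(c,*T(118,40),.027),ray(c,*T(94,305),.027))
# tray rim scene corners (outer): far-left,far right, near right, near left
print('tray scene',[ray(s,*S(*p),.043).round(3).tolist() for p in((100,104),(405,85),(438,215),(115,245))])
print('handle top scene',[ray(s,*S(*p),.082).round(3).tolist() for p in((210,66),(297,61))])
# rim from threshold
g=cv2.resize(c['img'],None,fx=4,fy=4,interpolation=cv2.INTER_CUBIC).mean(2)
m=(g>90).astype(np.uint8); m[:4*185-2]=0; m[:,:4*245]=0;m[:,4*342:]=0;m[4*245:]=0
r=cv2.minAreaRect(max(cv2.findContours(m,0,1)[0],key=cv2.contourArea)); b=cv2.boxPoints(r)/4-.375
print('tray top',[ray(c,*p,.043).round(4).tolist() for p in b])
E
```

```text
knob tri [ 0.6472 -0.1724  0.0267] [ 0.64639343 -0.17199684  0.03      ] [ 0.64954456 -0.17254001  0.03      ]
front [ 0.63949375  0.21326788 -0.003     ] [ 0.62987235 -0.10220425 -0.003     ]
back kerb inner top [0.87054114 0.19947617 0.027     ] [ 0.86143201 -0.10992416  0.027     ]
R kerb inner [ 0.86140652 -0.10857768  0.027     ] [ 0.66866386 -0.10745268  0.027     ]
L kerb inner [0.87194231 0.20089715 0.027     ] [0.6864086  0.20778348 0.027     ]
tray scene [[0.391, -0.1, 0.043], [0.387, 0.195, 0.043], [0.55, 0.195, 0.043], [0.564, -0.098, 0.043]]
handle top scene [[0.386, 0.004, 0.082], [0.385, 0.087, 0.082]]
tray top [[0.5573, 0.2024, 0.043], [0.5646, -0.097, 0.043], [0.3903, -0.1007, 0.043], [0.3829, 0.1928, 0.043]]
```

Emit:
carry_out(moves=[[[85, 0, 0, 0, 0, 0, 0.946], [85, 0, 0, 0, 0, 0, 0.946], [85, 0, 0, 0, 0, 0, 0.946], [85, 0, 0, 0, 0, 0, 0.946], [85, 0, 0, 0, 0, 0, 0.946], [85, 0, 0, 0, 0, 0, 0.946]]])

```text
clock: 0.85
tool_pos: [0.1537, 0.6315, 0.3039]
tcp_rot: [-1.402, -2.811, 0.0]
contact_force: [0.7, 0.2, -0.4]
opening: 0.085
finger_force: 0.0
```

Emit:
carry_out(moves=[[[85, 0, 0, 0, 0, 0, 0.946], [85, 0, 0, 0, 0, 0, 0.946], [85, 0, 0, 0, 0, 0, 0.946], [85, 0, 0, 0, 0, 0, 0.946], [85, 0, 0, 0, 0, 0, 0.946], [85, 0, 0, 0, 0, 0, 0.946]]])

```text
clock: 1.35
tool_pos: [0.1536, 0.6315, 0.3039]
tcp_rot: [-2.261, -2.181, 0.0]
contact_force: [-0.2, 1.0, -0.0]
opening: 0.0855
finger_force: 0.0
```

Emit:
carry_out(moves=[[[85, -0.82, 0.54, 0.1, 0, 0, 0], [85, -0.82, 0.54, 0.1, 0, 0, 0], [85, -0.82, 0.54, 0.1, 0, 0, 0], [85, -0.82, 0.54, 0.1, 0, 0, 0], [85, -0.82, 0.54, 0.1, 0, 0, 0], [85, -0.82, 0.54, 0.1, 0, 0, 0], [85, -0.82, 0.54, 0.1, 0, 0, 0], [85, -0.82, 0.54, 0.1, 0, 0, 0]]])

```text
clock: 2.02
tool_pos: [0.3192, 0.3624, 0.272]
tcp_rot: [-2.254, -2.188, -0.001]
contact_force: [1.3, 0.0, -0.6]
opening: 0.0851
finger_force: 0.0
```

Emit:
carry_out(moves=[[[85, -0.82, 0.54, 0.1, 0, 0, 0], [85, -0.82, 0.54, 0.1, 0, 0, 0], [85, -0.82, 0.54, 0.1, 0, 0, 0], [85, -0.82, 0.54, 0.1, 0, 0, 0], [85, -0.82, 0.54, 0.1, 0, 0, 0], [85, -0.82, 0.54, 0.1, 0, 0, 0], [85, -0.82, 0.54, 0.1, 0, 0, 0], [85, -0.82, 0.54, 0.1, 0, 0, 0]]])

```text
clock: 2.68
tool_pos: [0.4841, 0.095, 0.2401]
tcp_rot: [2.254, 2.188, 0.001]
contact_force: [0.1, 1.2, 0.4]
opening: 0.085
finger_force: 0.0
```

Emit:
carry_out(moves=[[[85, -0.82, 0.54, 0.1, 0, 0, 0], [85, -0.82, 0.54, 0.1, 0, 0, 0], [85, -0.82, 0.54, 0.1, 0, 0, 0], [85, -0.82, 0.54, 0.1, 0, 0, 0], [85, -0.82, 0.54, 0.1, 0, 0, 0], [85, -0.82, 0.54, 0.1, 0, 0, 0], [85, -0.82, 0.54, 0.1, 0, 0, 0], [85, 0, 0, 0, 0, 0, 0]]])

```text
clock: 3.35
tool_pos: [0.6292, -0.1472, 0.2113]
tcp_rot: [2.26, 2.174, -0.005]
contact_force: [0.1, -0.8, 1.3]
opening: 0.0848
finger_force: 0.0
```

```bash
cat >> h.py <<'E'
def to(x,y,z,ydir=None):
    """delta in units to a TCP target; ydir = wanted world angle (rad) of tool y"""
    s=sensors.get_state(); M=R(s['tcp_rot']); p=np.array(s['tool_pos'])
    a=np.arctan2(M[1,1],M[0,1]); t='' 
    if ydir is not None:
        d=(a-ydir+np.pi/2)%np.pi-np.pi/2; t=' az %.2f'%(d/.12)
    print('at',p.round(4),'yang %.3f'%a,'tilt',M[:2,2].round(4),'units xyz',(M.T@(np.array([x,y,z])-p)/.04).round(2),t,'q',np.round(s['qpos'],2))
E
python3 -c "
from h import *
to(.647,-.1725,.081,-.03)"
```

```text
at [ 0.6292 -0.1472  0.2113] yang -0.039 tilt [ 0.0018 -0.0064] units xyz [-0.59  0.46  3.26]  az -0.07 q [ 0.01  0.56  0.24  1.66 -0.15  0.94  0.27]
```

Emit:
carry_out(moves=[[[75, -0.59, 0.46, 0.5, 0, 0, 0], [75, 0, 0, 0.9, 0, 0, 0], [75, 0, 0, 0.9, 0, 0, 0], [75, 0, 0, 0.55, 0, 0, 0], [75, 0, 0, 0.4, 0, 0, 0], [75, 0, 0, 0, 0, 0, 0]]])

```text
clock: 3.85
tool_pos: [0.6426, -0.1606, 0.0778]
tcp_rot: [-2.25, -2.184, 0.006]
contact_force: [-1.0, 1.0, -0.9]
opening: 0.075
finger_force: 0.0
```

Emit:
carry_out(moves=[[[20, 0, 0, 0, 0, 0, 0], [20, 0, 0, 0, 0, 0, 0], [20, 0, 0, 0, 0, 0, 0], [20, 0, 0, 0, 0, 0, 0], [20, 0, 0, 0, 0, 0, 0], [20, 0, 0, 0, 0, 0, 0], [20, 0, 0, 0, 0, 0, 0], [20, 0, 0, 0, 0, 0, 0]]])

```text
clock: 4.52
tool_pos: [0.6463, -0.1619, 0.0847]
tcp_rot: [2.253, 2.186, 0.003]
contact_force: [-2.8, 0.9, 6.0]
opening: 0.0341
finger_force: 59.5
```

```bash
python3 -c "
from h import *
to(.647,-.1725,.081,-.03); print(sensors.get_state()['opening'],sensors.get_state()['finger_force'],sensors.get_state()['contact_force'])
c=cap('top');cv2.imwrite('pics/crop4.png',cv2.resize(c['img'][120:220,270:400],(650,500),interpolation=cv2.INTER_CUBIC))"
```

```text
at [ 0.6463 -0.1619  0.0847] yang -0.030 tilt [ 0.003  -0.0004] units xyz [-0.26  0.03  0.09]  az -0.00 q [ 0.07  0.76  0.2   1.65 -0.2   0.75  0.33]
0.034067003505130374 59.536340832710266 [-2.75314281  0.91954608  6.02080614]
```

View pics/crop4.png

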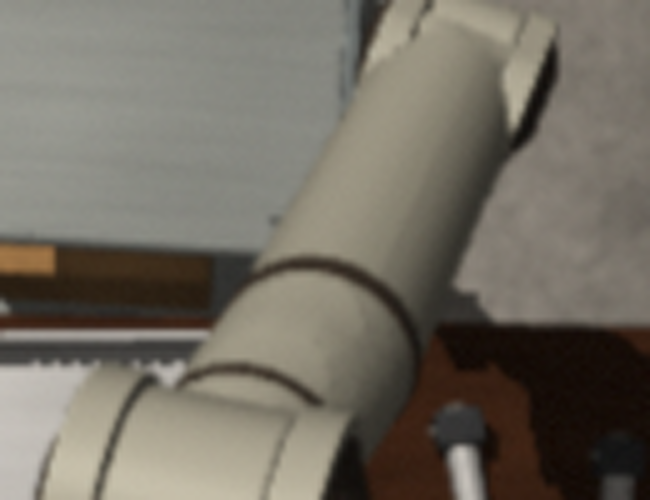

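Emit:
carry_out(moves=[[[20, -0.2, 0, 0, 0, 0, 0], [20, -0.2, 0, 0, 0, 0, 0], [20, -0.2, 0, 0, 0, 0, 0], [20, -0.2, 0, 0, 0, 0, 0], [20, -0.2, 0, 0, 0, 0, 0], [20, -0.2, 0, 0, 0, 0, 0], [20, -0.15, 0, 0, 0, 0, 0], [20, 0, 0, 0, 0, 0, 0]]])

```text
clock: 5.23
tool_pos: [0.6446, -0.2099, 0.0846]
tcp_rot: [-2.248, -2.186, -0.009]
contact_force: [-5.8, 12.8, 12.1]
opening: 0.0342
finger_force: 60.4
```

```bash
python3 -c "
from h import *
to(.647,-.2145,.081,-.03); print(sensors.get_state()['opening'],sensors.get_state()['finger_force'],sensors.get_state()['contact_force'])"
```

```text
at [ 0.6446 -0.2099  0.0846] yang -0.028 tilt [0.0003 0.0084] units xyz [-0.11  0.06  0.09]  az 0.02 q [ 0.15  0.78  0.19  1.61 -0.2   0.77  0.4 ]
0.03418448299246525 60.38060903549194 [-5.7894487  12.79945332 12.07272097]
```

Emit:
carry_out(moves=[[[20, -0.06, 0, 0, 0, 0, 0], [20, -0.06, 0, 0, 0, 0, 0], [20, -0.05, 0, 0, 0, 0, 0], [20, 0, 0, 0, 0, 0, 0]]])

```text
clock: 5.57
tool_pos: [0.6447, -0.2104, 0.0845]
tcp_rot: [-2.24, -2.186, -0.015]
contact_force: [-7.8, 23.5, 16.8]
opening: 0.0343
finger_force: 61.2
```

Emit:
carry_out(moves=[[[70, 0, 0, 0, 0, 0, 0], [70, 0, 0, 0, 0, 0, 0], [70, 0, 0, 0, 0, 0, 0], [70, 0, 0, -0.5, 0, 0, 0], [70, 0, 0, -1, 0, 0, 0], [70, 0, 0, -1, 0, 0, 0], [70, 0, 0, -1, 0, 0, 0], [70, 0, 0, 0, 0, 0, 0]]])

```text
clock: 6.23
tool_pos: [0.6478, -0.2261, 0.2325]
tcp_rot: [2.246, 2.175, 0.011]
contact_force: [0.4, -0.4, 1.7]
opening: 0.0698
finger_force: 0.0
```

```bash
python3 -c "
from h import *
s=cap('scene')
k=np.argwhere(s['img'][222:245,270:310].max(2)<45)[:,::-1]+[270,222]; print(k.min(0),k.max(0)); print(ray(s,*((k.min(0)+k.max(0))/2),.028))
cv2.imwrite('pics/crop5.png',cv2.resize(s['img'][150:270,210:370],(800,600),interpolation=cv2.INTER_CUBIC))
to(.45,-.203,.18,1.571)"
```

```text
[280 230] [289 239]
[ 0.64730565 -0.22021213  0.028     ]
at [ 0.6464 -0.2254  0.2288] yang -0.032 tilt [ 0.0115 -0.0046] units xyz [ 0.41 -4.94  1.16]  az 12.82 q [ 0.13  0.6   0.24  1.55 -0.16  1.    0.38]
```

View pics/crop5.png

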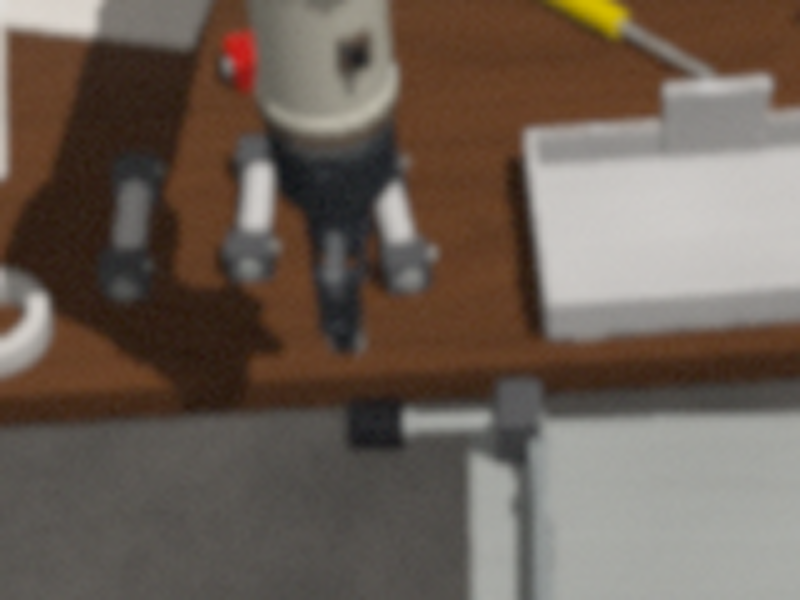

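Emit:
carry_out(moves=[[[70, 0, -0.6, 0, 0, 0, 0], [70, 0, 0, 0, 0, 0, -0.96], [70, 0, 0, 0, 0, 0, -0.96], [70, 0, 0, 0, 0, 0, -0.96], [70, 0, 0, 0, 0, 0, -0.96], [70, 0, 0, 0, 0, 0, -0.96], [70, 0, 0, 0, 0, 0, -0.96], [70, 0, 0, 0, 0, 0, -0.96]]])

```text
clock: 6.95
tool_pos: [0.6187, -0.2228, 0.2211]
tcp_rot: [-1.209, -2.899, 0.001]
contact_force: [0.3, -0.6, -0.3]
opening: 0.0702
finger_force: 0.0
```

Emit:
carry_out(moves=[[[70, 0, 0, 0, 0, 0, -0.96], [70, 0, 0, 0, 0, 0, -0.96], [70, 0, 0, 0, 0, 0, -0.96], [70, 0, 0, 0, 0, 0, -0.96], [70, 0, 0, 0, 0, 0, -0.96], [70, 0, 0, 0, 0, 0, -0.96], [70, 0, 0, 0, 0, 0, 0]]])

```text
clock: 7.53
tool_pos: [0.6187, -0.2229, 0.2211]
tcp_rot: [-0.159, -3.137, 0.0]
contact_force: [-1.2, -0.8, 0.3]
opening: 0.0699
finger_force: 0.0
```

```bash
python3 - <<'E'
from h import *
c=cap('top')
f=lambda x,y:(165+x/2.6-.5,95+y/2.6-.5)
for n,a,b in(('A',(511,288),(524,356)),('B',(595,302),(593,373)),('C',(661,296),(660,366)),('D',(95,283),(95,351))):
    p,q=ray(c,*f(*a),.03),ray(c,*f(*b),.03); d=p-q; print(n,((p+q)/2).round(4),'len',np.hypot(*d[:2]).round(3),'ydir',round(np.arctan2(d[1],d[0])+np.pi/2,3))
print('ankle',ray(c,*f(163,331),.07),'toe',ray(c,*f(160,272),.02),'heel',ray(c,*f(172,360),.02))
to(.45,-.203,.18,1.571)
E
```

```text
A [ 0.4494 -0.2021  0.03  ] len 0.095 ydir 1.763
B [ 0.4303 -0.3061  0.03  ] len 0.097 ydir 1.535
C [ 0.4411 -0.3964  0.03  ] len 0.096 ydir 1.539
D [0.4445 0.3747 0.03  ] len 0.094 ydir 1.642
ankle [0.4223263  0.27110556 0.07      ] toe [0.510123   0.29200843 0.02      ] heel [0.38858847 0.26818989 0.02      ]
at [ 0.6187 -0.2228  0.2211] yang 1.464 tilt [-0.0009  0.0001] units xyz [4.25 0.04 1.03]  az -0.89 q [ 0.38  0.56 -0.11  1.61  0.07  0.97  1.72]
```

Emit:
carry_out(moves=[[[60, 0, 0, 0, 0, 0, -0.83], [60, 0, 0, 0, 0, 0, -0.83], [60, 0, 0, 0, 0, 0, -0.83], [60, 0.81, 0.26, 0.3, 0, 0, 0], [60, 0.81, 0.26, 0.3, 0, 0, 0], [60, 0.81, 0.26, 0.3, 0, 0, 0], [60, 0.81, 0.26, 0.3, 0, 0, 0], [60, 0.81, 0.26, 0.3, 0, 0, 0]]])

```text
clock: 8.25
tool_pos: [0.4484, -0.2023, 0.1613]
tcp_rot: [-0.298, 3.127, -0.0]
contact_force: [0.4, 0.4, -0.3]
opening: 0.0601
finger_force: 0.0
```

```bash
python3 -c "
from h import *
to(.4494,-.2021,.077,1.763)"
```

```text
at [ 0.4484 -0.2023  0.1613] yang 1.761 tilt [ 0.0001 -0.0003] units xyz [-0.02  0.    2.11]  az -0.02 q [ 0.52  0.4  -0.18  2.06  0.11  0.69  2.03]
```

Emit:
carry_out(moves=[[[60, 0, 0, 0.7, 0, 0, 0], [60, 0, 0, 0.7, 0, 0, 0], [60, 0, 0, 0.5, 0, 0, 0], [60, 0, 0, 0.2, 0, 0, 0], [10, 0, 0, 0, 0, 0, 0], [10, 0, 0, 0, 0, 0, 0], [10, 0, 0, 0, 0, 0, 0], [10, 0, 0, 0, 0, 0, 0]]])

```text
clock: 8.92
tool_pos: [0.4514, -0.2025, 0.0793]
tcp_rot: [-0.305, 3.125, -0.002]
contact_force: [0.2, 0.5, -0.4]
opening: 0.0199
finger_force: 58.6
```

Emit:
carry_out(moves=[[[10, 0, 0, 0, 0, 0, 0], [10, 0, 0, 0, 0, 0, 0], [10, 0, 0, -0.3, 0, 0, 0], [10, 0, 0, -0.7, 0, 0, 0], [10, 0, 0, -0.9, 0, 0, 0], [10, 0, 0, -0.7, 0, 0, 0], [10, 0, 0, 0, 0, 0, 0], [10, 0, 0, 0, 0, 0, 0]]])

```text
clock: 9.58
tool_pos: [0.4515, -0.2027, 0.1844]
tcp_rot: [-0.306, 3.122, -0.004]
contact_force: [-0.3, -0.6, -1.4]
opening: 0.02
finger_force: 58.8
```

```bash
cat >> h.py <<'E'
TC=np.array([.4735,.0485]);TY=.02
def slot(ty,tx=0): 
    return TC+np.array([np.cos(TY)*tx-np.sin(TY)*ty,np.sin(TY)*tx+np.cos(TY)*ty])
E
python3 -c "
from h import *
to(*slot(-.104),.17,1.571+TY)"
```

```text
at [ 0.4515 -0.2027  0.1844] yang 1.766 tilt [ 0.0044 -0.0022] units xyz [-1.3   3.49  0.35]  az 1.46 q [ 0.53  0.37 -0.19  2.04  0.1   0.74  2.04]
```

Emit:
carry_out(moves=[[[10, 0, 0, 0, 0, 0, 0.73], [10, 0, 0, 0, 0, 0, 0.73], [10, -0.14, 0.73, 0.05, 0, 0, 0], [10, -0.14, 0.73, 0.05, 0, 0, 0], [10, -0.14, 0.73, 0.05, 0, 0, 0], [10, -0.14, 0.73, 0.05, 0, 0, 0], [10, -0.14, 0.73, 0.05, 0, 0, 0], [10, 0, 0, 0, 0, 0, 0]]])

```text
clock: 10.25
tool_pos: [0.475, -0.0487, 0.1706]
tcp_rot: [0.045, -3.139, -0.006]
contact_force: [0.0, 0.6, -1.6]
opening: 0.0198
finger_force: 58.9
```

```bash
python3 -c "
from h import *
to(*slot(-.104),.089,1.571+TY)"
```

```text
at [ 0.475  -0.0487  0.1706] yang 1.599 tilt [-0.0021  0.0037] units xyz [-0.01 -0.18  2.04]  az 0.07 q [ 0.22  0.37 -0.2   2.09  0.11  0.7   1.55]
```

Emit:
carry_out(moves=[[[10, 0, -0.18, 0.5, 0, 0, 0.07], [10, 0, 0, 0.6, 0, 0, 0], [10, 0, 0, 0.5, 0, 0, 0], [10, 0, 0, 0.3, 0, 0, 0], [10, 0, 0, 0.14, 0, 0, 0], [10, 0, 0, 0, 0, 0, 0]]])

```text
clock: 10.75
tool_pos: [0.4739, -0.0627, 0.0886]
tcp_rot: [0.019, -3.137, -0.001]
contact_force: [-0.2, -0.2, -0.2]
opening: 0.0195
finger_force: 59.2
```

Emit:
carry_out(moves=[[[33, 0, 0, 0, 0, 0, 0], [33, 0, 0, 0, 0, 0, 0], [33, 0, 0, 0, 0, 0, 0], [33, 0, 0, -0.5, 0, 0, 0], [33, 0, 0, -0.9, 0, 0, 0], [50, 0, 0, -0.9, 0, 0, 0], [60, 0, 0, 0, 0, 0, 0]]])

```text
clock: 11.33
tool_pos: [0.4798, -0.0634, 0.1891]
tcp_rot: [-0.018, 3.13, -0.003]
contact_force: [0.8, -0.1, -0.0]
opening: 0.056
finger_force: 0.0
```

```bash
python3 -c "
from h import *
to(.4303,-.3061,.17,1.535)"
```

```text
at [ 0.4798 -0.0634  0.1891] yang 1.582 tilt [ 0.012  -0.0019] units xyz [ 1.31 -6.05  0.47]  az 0.39 q [ 0.25  0.34 -0.2   2.07  0.1   0.73  1.56]
```

Emit:
carry_out(moves=[[[60, 0, 0, 0, 0, 0, 0.39], [60, 0.15, -0.87, 0.05, 0, 0, 0], [60, 0.15, -0.87, 0.05, 0, 0, 0], [60, 0.15, -0.87, 0.05, 0, 0, 0], [60, 0.15, -0.87, 0.05, 0, 0, 0], [60, 0.15, -0.87, 0.05, 0, 0, 0], [60, 0.15, -0.87, 0.05, 0, 0, 0], [60, 0.15, -0.87, 0.05, 0, 0, 0]]])

```text
clock: 12.0
tool_pos: [0.4247, -0.3069, 0.1693]
tcp_rot: [0.055, 3.139, -0.002]
contact_force: [0.8, -0.8, 0.4]
opening: 0.0599
finger_force: 0.0
```

Emit:
carry_out(moves=[[[60, 0, 0, 0, 0, 0, 0], [60, 0, 0, 0, 0, 0, 0]]])

```text
clock: 12.17
tool_pos: [0.424, -0.3079, 0.169]
tcp_rot: [0.064, 3.14, -0.003]
contact_force: [1.3, 0.9, 0.7]
opening: 0.06
finger_force: 0.0
```

```bash
python3 - <<'E'
from h import *
to(.4303,-.3061,.077,1.535)
s=cap('scene'); cv2.imwrite('pics/crop6.png',cv2.resize(s['img'][150:246,220:380],(800,480),interpolation=cv2.INTER_CUBIC))
E
```

```text
at [ 0.424  -0.3079  0.169 ] yang 1.530 tilt [ 0.0009 -0.002 ] units xyz [-0.15  0.06  2.3 ]  az -0.04 q [ 0.66  0.43 -0.1   1.98  0.07  0.73  2.05]
```

View pics/crop6.png

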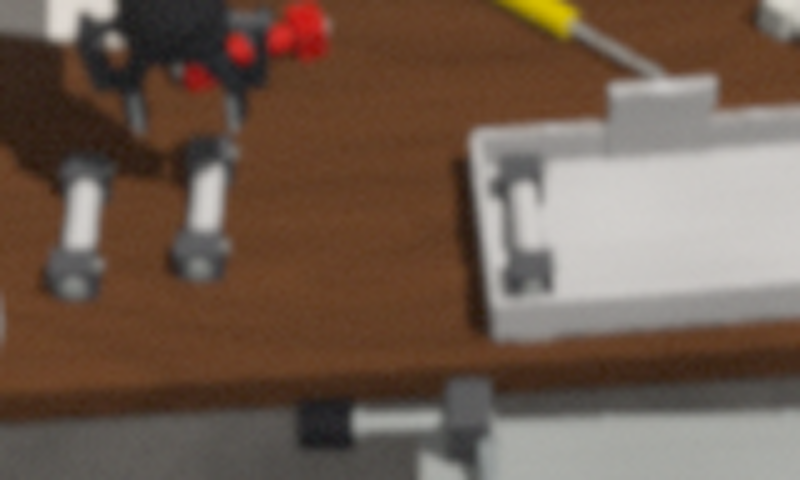

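Emit:
carry_out(moves=[[[60, -0.15, 0.06, 0.6, 0, 0, 0], [60, 0, 0, 0.7, 0, 0, 0], [60, 0, 0, 0.7, 0, 0, 0], [60, 0, 0, 0.25, 0, 0, 0], [10, 0, 0, 0, 0, 0, 0], [10, 0, 0, 0, 0, 0, 0], [10, 0, 0, 0, 0, 0, 0], [10, 0, 0, 0, 0, 0, 0]]])

```text
clock: 12.88
tool_pos: [0.4324, -0.303, 0.0801]
tcp_rot: [0.055, 3.139, -0.002]
contact_force: [1.2, 0.7, 2.7]
opening: 0.0196
finger_force: 58.9
```

Emit:
carry_out(moves=[[[10, 0, 0, 0, 0, 0, 0], [10, 0, 0, 0, 0, 0, 0], [10, 0, 0, -0.3, 0, 0, 0], [10, 0, 0, -0.7, 0, 0, 0], [10, 0, 0, -0.9, 0, 0, 0], [10, 0, 0, -0.7, 0, 0, 0], [10, 0, 0, 0, 0, 0, 0], [10, 0, 0, 0, 0, 0, 0]]])

```text
clock: 13.55
tool_pos: [0.4321, -0.3035, 0.1851]
tcp_rot: [0.055, 3.137, -0.005]
contact_force: [-0.4, 0.5, -1.9]
opening: 0.0198
finger_force: 58.8
```

```bash
python3 -c "
from h import *
to(*slot(-.062),.17,1.571+TY)"
```

```text
at [ 0.4321 -0.3035  0.1851] yang 1.535 tilt [ 0.0043 -0.0031] units xyz [-0.81  7.29  0.36]  az -0.46 q [ 0.65  0.41 -0.11  1.97  0.06  0.76  2.04]
```

Emit:
carry_out(moves=[[[10, 0, 0, 0, 0, 0, -0.46], [10, -0.15, 0.9, 0.05, 0, 0, 0], [10, -0.15, 0.9, 0.05, 0, 0, 0], [10, -0.15, 0.9, 0.05, 0, 0, 0], [10, -0.15, 0.9, 0.05, 0, 0, 0], [10, -0.15, 0.9, 0.05, 0, 0, 0], [10, -0.15, 0.9, 0.05, 0, 0, 0], [10, -0.15, 0.9, 0.05, 0, 0, 0]]])

```text
clock: 14.22
tool_pos: [0.4667, -0.0482, 0.1672]
tcp_rot: [0.031, -3.139, -0.0]
contact_force: [0.2, 0.2, -1.6]
opening: 0.0202
finger_force: 58.9
```

Emit:
carry_out(moves=[[[10, -0.1, 0.6, 0, 0, 0, 0], [10, -0.05, 0.3, 0, 0, 0, 0], [10, 0, 0, 0, 0, 0, 0], [10, 0, 0, 0, 0, 0, 0]]])

```text
clock: 14.55
tool_pos: [0.4723, -0.0132, 0.1674]
tcp_rot: [0.035, -3.139, 0.0]
contact_force: [-0.3, -0.7, -1.5]
opening: 0.0198
finger_force: 58.9
```

```bash
python3 -c "
from h import *
to(*slot(-.062),.0895,1.571+TY)"
```

```text
at [ 0.4723 -0.0132  0.1674] yang 1.593 tilt [-0.0024 -0.0001] units xyz [-0.07 -0.01  1.95]  az 0.02 q [ 0.16  0.37 -0.22  2.1   0.12  0.69  1.45]
```

Emit:
carry_out(moves=[[[10, -0.07, 0, 0.5, 0, 0, 0], [10, 0, 0, 0.6, 0, 0, 0], [10, 0, 0, 0.5, 0, 0, 0], [10, 0, 0, 0.25, 0, 0, 0], [10, 0, 0, 0.1, 0, 0, 0], [10, 0, 0, 0, 0, 0, 0], [10, 0, 0, 0, 0, 0, 0]]])

```text
clock: 15.13
tool_pos: [0.4763, -0.0142, 0.0907]
tcp_rot: [-0.03, 3.141, -0.0]
contact_force: [-0.2, -0.7, -1.1]
opening: 0.0202
finger_force: 59.0
```

Emit:
carry_out(moves=[[[33, 0, 0, 0, 0, 0, 0], [33, 0, 0, 0, 0, 0, 0], [33, 0, 0, 0, 0, 0, 0], [33, 0, 0, -0.5, 0, 0, 0], [33, 0, 0, -0.9, 0, 0, 0], [50, 0, 0, -0.9, 0, 0, 0], [60, 0, 0, 0, 0, 0, 0], [60, 0, 0, 0, 0, 0, 0]]])

```text
clock: 15.8
tool_pos: [0.4781, -0.0137, 0.1852]
tcp_rot: [-0.031, 3.135, -0.001]
contact_force: [-0.0, -0.0, -0.7]
opening: 0.0599
finger_force: 0.0
```

```bash
python3 -c "
from h import *
to(.4411,-.3964,.16,1.539)
c=cap('top');s=cap('scene')
for n,cc in(('t',c),('s',s)):
  i=cc['img'];h=cv2.cvtColor(i,cv2.COLOR_BGR2HSV);m=(h[...,1]<75).astype(np.uint8)
  n_,l,st,ce=cv2.connectedComponentsWithStats(m)
  print(n,[(ce[k].round(1).tolist(),int(st[k,4])) for k in range(1,n_) if 200<st[k,4]<600 and st[k,1]>100])
"
```

```text
at [ 0.4781 -0.0137  0.1852] yang 1.591 tilt [ 0.0065 -0.0005] units xyz [ 1.12 -9.55  0.63]  az 0.43 q [ 0.17  0.34 -0.22  2.08  0.11  0.72  1.46]
t [([176.3, 200.3], 514), ([444.7, 199.8], 314), ([201.7, 216.9], 317), ([228.6, 215.0], 442), ([418.9, 222.2], 311), ([249.2, 263.2], 337)]
s [([148.8, 146.4], 332), ([385.6, 156.7], 319), ([414.5, 184.8], 412), ([439.3, 184.3], 285), ([235.7, 194.7], 273), ([467.7, 192.5], 537), ([208.1, 213.9], 402)]
```

Emit:
carry_out(moves=[[[60, 0, 0, 0, 0, 0, 0.43], [60, 0.06, -0.96, 0.06, 0, 0, 0], [60, 0.06, -0.96, 0.06, 0, 0, 0], [60, 0.06, -0.96, 0.06, 0, 0, 0], [60, 0.06, -0.96, 0.06, 0, 0, 0], [60, 0.06, -0.96, 0.06, 0, 0, 0], [60, 0.06, -0.96, 0.06, 0, 0, 0], [60, 0.06, -0.96, 0.06, 0, 0, 0]]])

```text
clock: 16.57
tool_pos: [0.4493, -0.283, 0.1638]
tcp_rot: [-0.049, -3.138, -0.002]
contact_force: [-0.6, 0.5, -0.3]
opening: 0.06
finger_force: 0.0
```

Emit:
carry_out(moves=[[[60, 0.06, -0.96, 0.06, 0, 0, 0], [60, 0.06, -0.96, 0.06, 0, 0, 0], [60, 0.06, -0.95, 0.06, 0, 0, 0], [60, 0, 0, 0, 0, 0, 0], [60, 0, 0, 0, 0, 0, 0]]])

```text
clock: 16.98
tool_pos: [0.4376, -0.3987, 0.1561]
tcp_rot: [-0.058, -3.138, -0.001]
contact_force: [-0.5, 1.3, -0.9]
opening: 0.06
finger_force: 0.0
```

```bash
python3 -c "
from h import *
to(.4411,-.3964,.079,1.539)"
```

```text
at [ 0.4376 -0.3987  0.1561] yang 1.534 tilt [-0.0032  0.001 ] units xyz [-0.09  0.06  1.93]  az -0.04 q [ 0.77  0.55 -0.1   1.82  0.07  0.78  2.17]
```

Emit:
carry_out(moves=[[[60, -0.09, 0.06, 0.5, 0, 0, 0], [60, 0, 0, 0.6, 0, 0, 0], [60, 0, 0, 0.6, 0, 0, 0], [60, 0, 0, 0.25, 0, 0, 0], [10, 0, 0, 0, 0, 0, 0], [10, 0, 0, 0, 0, 0, 0], [10, 0, 0, 0, 0, 0, 0], [10, 0, 0, 0, 0, 0, 0]]])

```text
clock: 17.65
tool_pos: [0.4447, -0.3943, 0.0818]
tcp_rot: [0.049, 3.139, -0.002]
contact_force: [-0.0, -0.9, -0.6]
opening: 0.0198
finger_force: 58.6
```

Emit:
carry_out(moves=[[[10, 0, 0, 0, 0, 0, 0], [10, 0, 0, 0, 0, 0, 0], [10, 0, 0, -0.3, 0, 0, 0], [10, 0, 0, -0.7, 0, 0, 0], [10, 0, 0, -0.9, 0, 0, 0], [10, 0, 0, -0.7, 0, 0, 0], [10, 0, 0, 0, 0, 0, 0], [10, 0, 0, 0, 0, 0, 0]]])

```text
clock: 18.32
tool_pos: [0.4448, -0.3951, 0.1875]
tcp_rot: [0.05, 3.137, -0.006]
contact_force: [-0.1, -0.1, -0.7]
opening: 0.0197
finger_force: 58.8
```

```bash
python3 -c "
from h import *
to(*slot(-.015),.17,1.571+TY)"
```

```text
at [ 0.4448 -0.3951  0.1875] yang 1.539 tilt [ 0.0041 -0.0036] units xyz [-0.38 10.73  0.4 ]  az -0.43 q [ 0.76  0.51 -0.1   1.8   0.07  0.83  2.16]
```

Emit:
carry_out(moves=[[[10, 0, 0, 0, 0, 0, -0.43], [10, -0.08, 0.92, 0.04, 0, 0, 0], [10, -0.08, 0.92, 0.04, 0, 0, 0], [10, -0.08, 0.92, 0.04, 0, 0, 0], [10, -0.08, 0.92, 0.04, 0, 0, 0], [10, -0.08, 0.92, 0.04, 0, 0, 0], [10, -0.08, 0.92, 0.04, 0, 0, 0], [10, -0.08, 0.92, 0.04, 0, 0, 0]]])

```text
clock: 18.98
tool_pos: [0.4596, -0.1342, 0.1722]
tcp_rot: [0.031, -3.139, -0.001]
contact_force: [1.3, -0.1, 0.2]
opening: 0.0196
finger_force: 59.0
```

Emit:
carry_out(moves=[[[10, -0.08, 0.92, 0.04, 0, 0, 0], [10, -0.08, 0.92, 0.04, 0, 0, 0], [10, -0.08, 0.92, 0.04, 0, 0, 0], [10, -0.08, 0.92, 0, 0, 0, 0], [10, 0, 0.58, 0, 0, 0, 0], [10, 0, 0, 0, 0, 0, 0], [10, 0, 0, 0, 0, 0, 0]]])

```text
clock: 19.57
tool_pos: [0.4692, 0.0363, 0.1675]
tcp_rot: [0.038, -3.139, -0.0]
contact_force: [0.4, -0.8, -0.6]
opening: 0.0197
finger_force: 58.9
```

```bash
python3 -c "
from h import *
to(*slot(-.015),.091,1.571+TY)"
```

```text
at [0.4692 0.0363 0.1675] yang 1.595 tilt [-0.0022  0.0002] units xyz [-0.12 -0.07  1.91]  az 0.03 q [ 0.07  0.37 -0.24  2.1   0.13  0.69  1.34]
```

Emit:
carry_out(moves=[[[10, -0.12, -0.07, 0.5, 0, 0, 0], [10, 0, 0, 0.6, 0, 0, 0], [10, 0, 0, 0.5, 0, 0, 0], [10, 0, 0, 0.22, 0, 0, 0], [10, 0, 0, 0.1, 0, 0, 0], [10, 0, 0, 0, 0, 0, 0], [10, 0, 0, 0, 0, 0, 0]]])

```text
clock: 20.15
tool_pos: [0.4754, 0.0314, 0.0919]
tcp_rot: [-0.03, 3.141, -0.0]
contact_force: [0.3, 0.7, -1.8]
opening: 0.0199
finger_force: 59.0
```

Emit:
carry_out(moves=[[[33, 0, 0, 0, 0, 0, 0], [33, 0, 0, 0, 0, 0, 0], [33, 0, 0, 0, 0, 0, 0], [33, 0, 0, -0.5, 0, 0, 0], [33, 0, 0, -0.9, 0, 0, 0], [50, 0, 0, -0.9, 0, 0, 0], [60, 0, 0, -0.3, 0, 0, 0], [60, 0, 0, 0, 0, 0, 0]]])

```text
clock: 20.82
tool_pos: [0.4778, 0.0322, 0.1997]
tcp_rot: [-0.032, 3.133, 0.0]
contact_force: [1.1, -0.0, -0.3]
opening: 0.0597
finger_force: 0.0
```

```bash
python3 -c "
from h import *
to(.4445,.3747,.2,1.642)"
```

```text
at [0.4778 0.0322 0.1997] yang 1.591 tilt [0.0083 0.0003] units xyz [ 0.66  8.58 -0.01]  az -0.43 q [ 0.09  0.32 -0.25  2.07  0.11  0.76  1.36]
```

Emit:
carry_out(moves=[[[60, 0, 0, 0, 0, 0, -0.43], [60, 0.02, 0.94, 0, 0, 0, 0], [60, 0.02, 0.94, 0, 0, 0, 0], [60, 0.02, 0.94, 0, 0, 0, 0], [60, 0.02, 0.94, 0, 0, 0, 0], [60, 0.02, 0.94, 0, 0, 0, 0], [60, 0.02, 0.94, 0, 0, 0, 0], [60, 0.02, 0.94, 0, 0, 0, 0]]])

```text
clock: 21.48
tool_pos: [0.4498, 0.2955, 0.1949]
tcp_rot: [0.113, -3.139, 0.001]
contact_force: [1.2, -0.7, -0.6]
opening: 0.0598
finger_force: 0.0
```

Emit:
carry_out(moves=[[[60, 0, 0.9, 0.2, 0, 0, 0], [60, 0, 0.8, 0.4, 0, 0, 0], [60, 0, 0.3, 0.4, 0, 0, 0], [60, 0, 0, 0, 0, 0, 0], [60, 0, 0, 0, 0, 0, 0]]])

```text
clock: 21.9
tool_pos: [0.4434, 0.3736, 0.1538]
tcp_rot: [0.116, -3.136, 0.004]
contact_force: [1.0, -0.3, -0.4]
opening: 0.0598
finger_force: 0.0
```

```bash
python3 -c "
from h import *
to(.4445,.3747,.079,1.642)
s=cap('scene');cv2.imwrite('pics/crop7.png',cv2.resize(s['img'][150:240,300:480],(800,400),interpolation=cv2.INTER_CUBIC))"
```

```text
at [0.4434 0.3736 0.1538] yang 1.645 tilt [-0.003  -0.0024] units xyz [-0.03  0.03  1.87]  az 0.02 q [-0.5   0.56 -0.32  1.84  0.24  0.79  0.7 ]
```

View pics/crop7.png

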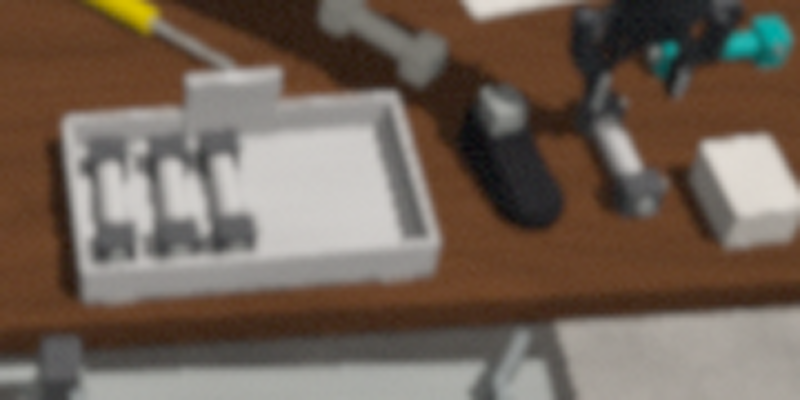

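Emit:
carry_out(moves=[[[60, -0.03, 0.03, 0.5, 0, 0, 0], [60, 0, 0, 0.6, 0, 0, 0], [60, 0, 0, 0.55, 0, 0, 0], [60, 0, 0, 0.24, 0, 0, 0], [10, 0, 0, 0, 0, 0, 0], [10, 0, 0, 0, 0, 0, 0], [10, 0, 0, 0, 0, 0, 0], [10, 0, 0, 0, 0, 0, 0]]])

```text
clock: 22.62
tool_pos: [0.4472, 0.3757, 0.0818]
tcp_rot: [-0.112, 3.137, 0.003]
contact_force: [-0.7, -0.9, 3.7]
opening: 0.0195
finger_force: 59.1
```

Emit:
carry_out(moves=[[[10, 0, 0, 0, 0, 0, 0], [10, 0, 0, 0, 0, 0, 0], [10, 0, 0, -0.5, 0, 0, 0], [10, 0, 0, -0.8, 0, 0, 0], [10, 0, 0, -0.9, 0, 0, 0], [10, 0, 0, -0.9, 0, 0, 0], [10, 0, 0, -0.3, 0, 0, 0], [10, 0, 0, 0, 0, 0, 0]]])

```text
clock: 23.28
tool_pos: [0.4479, 0.377, 0.2206]
tcp_rot: [-0.112, 3.133, 0.008]
contact_force: [0.5, 0.1, -1.3]
opening: 0.0201
finger_force: 58.9
```

```bash
python3 -c "
from h import *
to(*slot(.033),.22,1.571+TY)"
```

```text
at [0.4479 0.377  0.2206] yang 1.643 tilt [0.0068 0.0054] units xyz [-0.09 -7.41 -0.02]  az 0.43 q [-0.47  0.47 -0.35  1.8   0.2   0.9   0.73]
```

Emit:
carry_out(moves=[[[10, 0, 0, 0, 0, 0, 0.43], [10, -0.06, -0.95, 0, 0, 0, 0], [10, -0.06, -0.95, 0, 0, 0, 0], [10, -0.06, -0.95, 0, 0, 0, 0], [10, -0.06, -0.95, 0, 0, 0, 0], [10, -0.06, -0.95, 0, 0, 0, 0], [10, -0.06, -0.95, 0, 0, 0, 0], [10, -0.06, -0.95, 0, 0, 0, 0]]])

```text
clock: 23.95
tool_pos: [0.467, 0.1073, 0.2144]
tcp_rot: [0.032, -3.139, 0.001]
contact_force: [0.5, -0.8, -0.1]
opening: 0.0194
finger_force: 59.0
```

Emit:
carry_out(moves=[[[10, -0.05, -0.65, 0.2, 0, 0, 0], [10, 0, -0.1, 0.6, 0, 0, 0], [10, 0, 0, 0.5, 0, 0, 0], [10, 0, 0, 0, 0, 0, 0], [10, 0, 0, 0, 0, 0, 0]]])

```text
clock: 24.37
tool_pos: [0.469, 0.0793, 0.1622]
tcp_rot: [0.032, -3.137, 0.001]
contact_force: [-0.2, -0.2, -1.0]
opening: 0.0199
finger_force: 59.0
```

```bash
python3 -c "
from h import *
to(*slot(.033),.091,1.571+TY)"
```

```text
at [0.469  0.0793 0.1622] yang 1.591 tilt [-0.0048 -0.0005] units xyz [-0.1   0.05  1.78]  az 0.00 q [-0.01  0.38 -0.25  2.09  0.15  0.69  1.23]
```

Emit:
carry_out(moves=[[[10, -0.1, 0.06, 0.5, 0, 0, 0], [10, 0, 0, 0.5, 0, 0, 0], [10, 0, 0, 0.45, 0, 0, 0], [10, 0, 0, 0.22, 0, 0, 0], [10, 0, 0, 0.1, 0, 0, 0], [10, 0, 0, 0, 0, 0, 0], [10, 0, 0, 0, 0, 0, 0]]])

```text
clock: 24.95
tool_pos: [0.4753, 0.0825, 0.0938]
tcp_rot: [-0.033, 3.14, 0.0]
contact_force: [0.2, 0.3, -1.4]
opening: 0.0198
finger_force: 59.0
```

Emit:
carry_out(moves=[[[33, 0, 0, 0, 0, 0, 0], [33, 0, 0, 0, 0, 0, 0], [33, 0, 0, 0, 0, 0, 0], [33, 0, 0, -0.5, 0, 0, 0], [33, 0, 0, -0.9, 0, 0, 0], [50, 0, 0, -0.9, 0, 0, 0], [60, 0, 0, -0.9, 0, 0, 0], [60, 0, 0, 0, 0, 0, 0]]])

```text
clock: 25.62
tool_pos: [0.4787, 0.083, 0.2282]
tcp_rot: [-0.032, 3.129, 0.003]
contact_force: [1.2, 1.1, -0.5]
opening: 0.0601
finger_force: 0.0
```

```bash
python3 - <<'E'
from h import *
s=cap('scene'); c=cap('top')
i=s['img'];m=(i.max(2)<60).astype(np.uint8); m[:165]=0;m[:,:398]=0;m[205:]=0;m[:,430:]=0
ys,xs=np.nonzero(m); print('scene foot dark',xs.mean(),ys.mean())
i=c['img'][193:240,215:243]; g=i.max(2)
m=(g>75)&(cv2.cvtColor(i,cv2.COLOR_BGR2HSV)[...,1]<60); ys,xs=np.nonzero(m); print('ankle px',xs.mean()+215,ys.mean()+193,len(xs),ray(c,xs.mean()+215,ys.mean()+193,.07))
b=(g<36)&(cv2.cvtColor(i,cv2.COLOR_BGR2HSV)[...,1]<90); k=np.argwhere(b|m)[:,::-1].astype(np.float32); r=cv2.minAreaRect(k); bx=cv2.boxPoints(r)+[215,193]
print(r,[ray(c,*p,.02).round(3).tolist() for p in bx])
cv2.imwrite('pics/crop8.png',np.hstack([cv2.resize(c['img'][190:245,205:255],(500,550),interpolation=cv2.INTER_CUBIC),cv2.resize(s['img'][162:206,398:422],(300,550),interpolation=cv2.INTER_CUBIC)]))
E
```

```text
scene foot dark 413.64961636828644 188.43478260869566
ankle px 227.0810810810811 221.71621621621622 74 [0.42263536 0.27150858 0.07      ]
((14.25, 22.749996185302734), (34.90866470336914, 15.493173599243164), 78.69007110595703) [[0.506, 0.32, 0.02], [0.518, 0.266, 0.02], [0.395, 0.234, 0.02], [0.383, 0.288, 0.02]]
```

View pics/crop8.png

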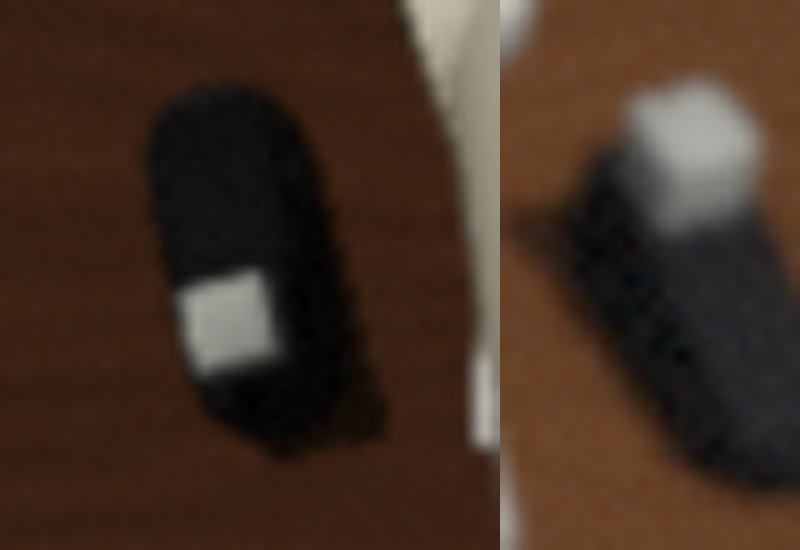

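Emit:
carry_out(moves=[[[75, 0, 0, 0, 0, 0, -1], [75, 0, 0, 0, 0, 0, -1], [75, 0.02, 0.82, 0, 0, 0, 0], [75, 0.02, 0.82, 0, 0, 0, 0], [75, 0.02, 0.82, 0.1, 0, 0, 0], [75, 0.02, 0.82, 0.2, 0, 0, 0], [75, 0.02, 0.82, 0.3, 0, 0, 0], [75, 0.02, 0.82, 0.3, 0, 0, 0]]])

```text
clock: 26.38
tool_pos: [0.4183, 0.2718, 0.1837]
tcp_rot: [0.407, -3.114, 0.001]
contact_force: [-0.1, -0.0, 0.3]
opening: 0.0751
finger_force: 0.0
```

Emit:
carry_out(moves=[[[75, 0, 0, 0, 0, 0, 0], [75, 0, 0, 0, 0, 0, 0]]])

```text
clock: 26.55
tool_pos: [0.4171, 0.2725, 0.1832]
tcp_rot: [0.415, -3.11, 0.001]
contact_force: [-0.5, -1.2, -0.6]
opening: 0.075
finger_force: 0.0
```

```bash
python3 -c "
from h import *
to(.4226,.2715,.116,1.83)"
```

```text
at [0.4171 0.2725 0.1832] yang 1.836 tilt [-0.004  -0.0011] units xyz [-0.13 -0.06  1.68]  az 0.05 q [-0.31  0.4  -0.39  2.02  0.21  0.76  1.02]
```

Emit:
carry_out(moves=[[[75, -0.13, -0.06, 0.5, 0, 0, 0], [75, 0, 0, 0.6, 0, 0, 0], [75, 0, 0, 0.4, 0, 0, 0], [75, 0, 0, 0.2, 0, 0, 0], [15, 0, 0, 0, 0, 0, 0], [15, 0, 0, 0, 0, 0, 0], [15, 0, 0, 0, 0, 0, 0], [15, 0, 0, 0, 0, 0, 0]]])

```text
clock: 27.22
tool_pos: [0.4259, 0.2708, 0.1185]
tcp_rot: [-0.408, 3.113, 0.002]
contact_force: [2.2, 1.4, -2.0]
opening: 0.0288
finger_force: 59.0
```

Emit:
carry_out(moves=[[[15, 0, 0, 0, 0, 0, 0], [15, 0, 0, 0, 0, 0, 0], [15, 0, 0, 0, 0, 0, 0], [15, 0, 0, -0.5, 0, 0, 0], [15, 0, 0, -0.7, 0, 0, 0], [15, 0, 0, -0.7, 0, 0, 0], [15, 0, 0, -0.4, 0, 0, 0], [15, 0, 0, 0, 0, 0, 0]]])

```text
clock: 27.88
tool_pos: [0.4267, 0.2709, 0.2124]
tcp_rot: [-0.406, 3.109, 0.003]
contact_force: [1.7, 0.4, -4.4]
opening: 0.029
finger_force: 59.9
```

```bash
python3 -c "
from h import *
to(*slot(.096,-.03),.2,1.571+TY)
s=cap('scene');cv2.imwrite('pics/crop9.png',cv2.resize(s['img'][130:240,310:470],(800,550),interpolation=cv2.INTER_CUBIC))"
```

```text
at [0.4267 0.2709 0.2124] yang 1.831 tilt [0.0055 0.0026] units xyz [ 0.46 -3.16  0.3 ]  az 2.00 q [-0.28  0.36 -0.4   2.    0.19  0.82  1.04]
```

View pics/crop9.png

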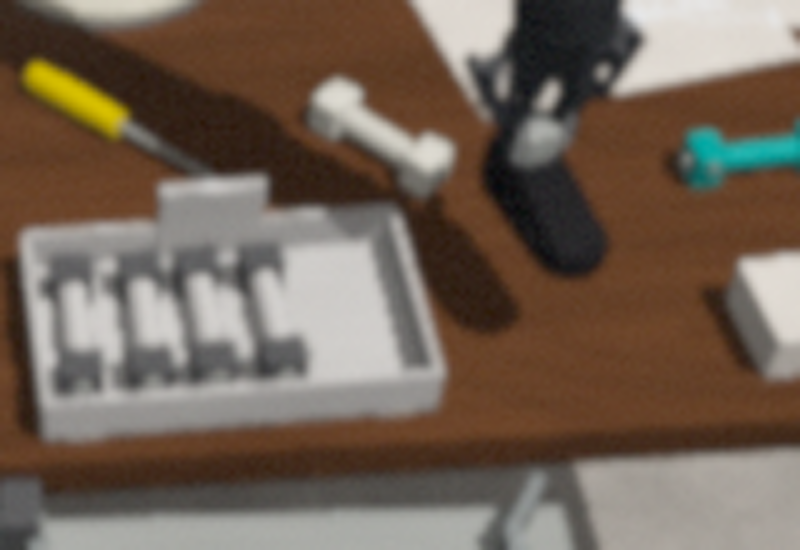

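Emit:
carry_out(moves=[[[15, 0, 0, 0, 0, 0, 1], [15, 0, 0, 0, 0, 0, 1], [15, -0.09, -0.8, 0, 0, 0, 0], [15, -0.09, -0.8, 0, 0, 0, 0], [15, -0.09, -0.8, 0, 0, 0, 0], [15, -0.09, -0.78, 0, 0, 0, 0], [15, 0, 0, 0, 0, 0, 0], [15, 0, 0, 0, 0, 0, 0]]])

```text
clock: 28.6
tool_pos: [0.4411, 0.14, 0.2072]
tcp_rot: [0.024, -3.138, 0.003]
contact_force: [-0.2, 1.1, -3.4]
opening: 0.0288
finger_force: 60.6
```

```bash
python3 -c "
from h import *
to(*slot(.096,-.028),.1275,1.571+TY)
s=cap('scene');cv2.imwrite('pics/crop10.png',cv2.resize(s['img'][140:230,305:425],(800,600),interpolation=cv2.INTER_CUBIC))"
```

```text
at [0.4411 0.14   0.2072] yang 1.586 tilt [-0.0036 -0.0021] units xyz [-0.07  0.1   1.99]  az -0.04 q [-0.1   0.29 -0.31  2.09  0.12  0.78  1.11]
```

View pics/crop10.png

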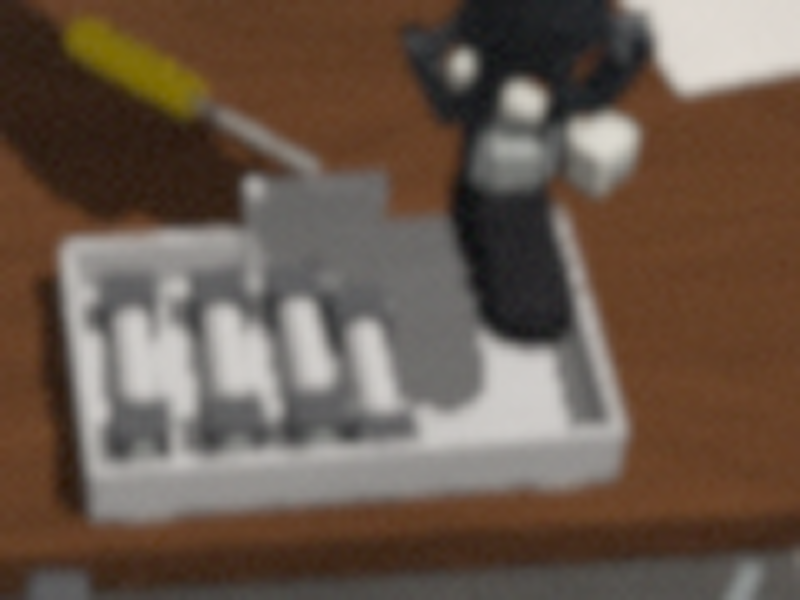

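Emit:
carry_out(moves=[[[15, -0.07, 0.1, 0.4, 0, 0, 0], [15, 0, 0, 0.5, 0, 0, 0], [15, 0, 0, 0.5, 0, 0, 0], [15, 0, 0, 0.35, 0, 0, 0], [15, 0, 0, 0.18, 0, 0, 0], [15, 0, 0, 0.04, 0, 0, 0], [15, 0, 0, 0, 0, 0, 0], [15, 0, 0, 0, 0, 0, 0]]])

```text
clock: 29.32
tool_pos: [0.4451, 0.1479, 0.1307]
tcp_rot: [-0.033, 3.141, 0.001]
contact_force: [-0.2, 0.7, -4.4]
opening: 0.0285
finger_force: 60.6
```

```bash
python3 -c "
from h import *
to(*slot(.096,-.028),.1265,1.571+TY)"
```

```text
at [0.4451 0.1479 0.1307] yang 1.592 tilt [0.0007 0.0006] units xyz [ 0.04 -0.1   0.11]  az 0.01 q [-0.15  0.43 -0.27  2.12  0.2   0.61  1.03]
```

Emit:
carry_out(moves=[[[15, 0, 0, 0.06, 0, 0, 0], [15, 0, 0, 0.06, 0, 0, 0], [15, 0, 0, 0, 0, 0, 0], [15, 0, 0, 0, 0, 0, 0]]])

```text
clock: 29.65
tool_pos: [0.4456, 0.1475, 0.1265]
tcp_rot: [-0.032, 3.139, 0.001]
contact_force: [-1.1, -0.6, 4.6]
opening: 0.0291
finger_force: 61.8
```

Emit:
carry_out(moves=[[[42, 0, 0, 0, 0, 0, 0], [42, 0, 0, 0, 0, 0, 0], [42, 0, 0, 0, 0, 0, 0], [42, 0, 0, 0, 0, 0, 0], [42, 0, 0, -0.4, 0, 0, 0], [45, 0, 0, -0.9, 0, 0, 0], [50, 0, 0, -0.9, 0, 0, 0], [50, 0, 0, 0, 0, 0, 0]]])

```text
clock: 30.32
tool_pos: [0.4482, 0.1487, 0.2193]
tcp_rot: [-0.032, 3.132, 0.005]
contact_force: [1.7, 0.4, 0.5]
opening: 0.0501
finger_force: 0.0
```

```bash
python3 -c "
from h import *
to(.393,.0475,.2,-.0)
"
```

```text
at [0.4482 0.1487 0.2193] yang 1.591 tilt [0.0096 0.0031] units xyz [ 1.44 -2.5   0.46]  az -12.92 q [-0.1   0.28 -0.32  2.07  0.12  0.8   1.1 ]
```

Emit:
carry_out(moves=[[[50, 0, 0, 0, 0, 0, 0.935], [50, 0, 0, 0, 0, 0, 0.935], [50, 0, 0, 0, 0, 0, 0.935], [50, 0, 0, 0, 0, 0, 0.935], [50, 0, 0, 0, 0, 0, 0.935], [50, 0, 0, 0, 0, 0, 0.935], [50, 0, 0, 0, 0, 0, 0.935], [50, 0, 0, 0, 0, 0, 0.935]]])

```text
clock: 30.98
tool_pos: [0.4448, 0.1472, 0.2134]
tcp_rot: [1.342, 2.84, 0.0]
contact_force: [0.1, 0.2, -0.4]
opening: 0.0502
finger_force: 0.0
```

Emit:
carry_out(moves=[[[50, 0, 0, 0, 0, 0, 0.935], [50, 0, 0, 0, 0, 0, 0.935], [50, 0, 0, 0, 0, 0, 0.935], [50, 0, 0, 0, 0, 0, 0.935], [50, 0, 0, 0, 0, 0, 0.935], [50, 0, 0, 0, 0, 0, 0.935], [50, 0, 0, 0, 0, 0, 0], [50, 0, 0, 0, 0, 0, 0]]])

```text
clock: 31.65
tool_pos: [0.4448, 0.1473, 0.2135]
tcp_rot: [2.195, 2.248, -0.0]
contact_force: [-1.0, 1.1, 0.4]
opening: 0.0499
finger_force: 0.0
```

Emit:
carry_out(moves=[[[50, -0.83, -0.48, 0, 0, 0, 0], [50, -0.83, -0.48, 0, 0, 0, 0], [50, -0.83, -0.48, 0.2, 0, 0, 0], [50, 0, 0, 0.4, 0, 0, 0], [50, 0, 0, 0.4, 0, 0, 0], [50, 0, 0, 0, 0, 0, 0], [50, 0, 0, 0, 0, 0, 0]]])

```text
clock: 32.23
tool_pos: [0.3888, 0.0463, 0.1732]
tcp_rot: [-2.196, -2.245, 0.002]
contact_force: [0.4, 1.0, 0.3]
opening: 0.0497
finger_force: 0.0
```

```bash
python3 - <<'E'
from h import *
to(.392,.0475,.122,.02)
s=cap('scene');cv2.imwrite('pics/crop11.png',cv2.resize(s['img'][140:230,300:420],(800,600),interpolation=cv2.INTER_CUBIC))
E
```

```text
at [0.3888 0.0463 0.1732] yang 0.022 tilt [-0.0017 -0.0002] units xyz [0.03 0.08 1.28]  az 0.02 q [-0.2   0.22  0.01  2.28 -0.01  0.63 -0.16]
```

View pics/crop11.png

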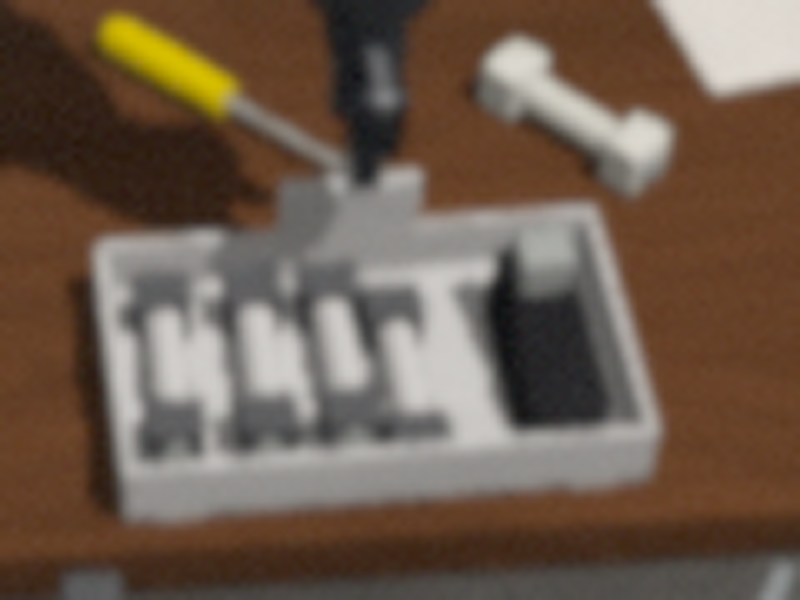

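Emit:
carry_out(moves=[[[50, 0.03, 0.08, 0.4, 0, 0, 0], [50, 0, 0, 0.45, 0, 0, 0], [50, 0, 0, 0.3, 0, 0, 0], [50, 0, 0, 0.1, 0, 0, 0], [50, 0, 0, 0, 0, 0, 0], [50, 0, 0, 0, 0, 0, 0]]])

```text
clock: 32.78
tool_pos: [0.393, 0.048, 0.1241]
tcp_rot: [2.198, 2.245, 0.001]
contact_force: [-0.3, -0.6, 0.5]
opening: 0.0498
finger_force: 0.0
```

Emit:
carry_out(moves=[[[0, 0, 0, 0, 0, 0, 0], [0, 0, 0, 0, 0, 0, 0], [0, 0, 0, 0, 0, 0, 0], [0, 0, 0, 0, 0, 0, 0], [0, 0, 0, 0, 0, 0, 0], [0, 0, 0, 0, 0, 0, 0], [0, 0, 0, 0, 0, 0, 0], [0, 0, 0, 0, 0, 0, 0]]])

```text
clock: 33.45
tool_pos: [0.392, 0.0477, 0.1241]
tcp_rot: [-2.198, -2.244, 0.001]
contact_force: [-2.3, 0.0, 8.0]
opening: 0.0093
finger_force: 59.5
```

```bash
python3 - <<'E'
from h import *
yaw=-.029; o=np.array([.630,.052]); tx,ty=.13-.08,0
p=o+np.array([np.cos(yaw)*tx-np.sin(yaw)*ty,np.sin(yaw)*tx+np.cos(yaw)*ty]); print('goal',p)
to(*p,.118,-.029)
E
```

```text
goal [0.67997898 0.0505502 ]
at [0.392  0.0477 0.1241] yang 0.021 tilt [-0.0005 -0.    ] units xyz [-0.08  7.2   0.15]  az 0.42 q [-0.2   0.34  0.01  2.3  -0.01  0.5  -0.16]
```

Emit:
carry_out(moves=[[[0, 0.02, 0.1, 0, 0, 0, 0.1], [0, 0.02, 0.2, 0, 0, 0, 0.1], [0, 0.02, 0.3, 0, 0, 0, 0.1], [0, 0.02, 0.3, 0, 0, 0, 0.1], [0, 0.02, 0.3, 0, 0, 0, 0.02], [0, 0.02, 0.3, 0, 0, 0, 0], [0, 0.02, 0.2, 0, 0, 0, 0], [0, 0, 0, 0, 0, 0, 0]]])

```text
clock: 34.12
tool_pos: [0.4619, 0.0523, 0.1241]
tcp_rot: [2.255, 2.187, 0.002]
contact_force: [1.8, 0.9, 5.9]
opening: 0.0092
finger_force: 60.6
```

```bash
python3 - <<'E'
from h import *
to(.68,.0506,.121,-.029); s=sensors.get_state(); print(s['opening'],s['finger_force'],np.round(s['contact_force'],1),np.round(s['moment'],2))
E
```

```text
at [0.4619 0.0523 0.1241] yang -0.031 tilt [0.0015 0.0003] units xyz [0.12 5.45 0.09]  az -0.01 q [-0.19  0.43  0.03  2.14 -0.02  0.57 -0.18]
0.00919436668892485 60.59436321258545 [1.8 0.9 5.9] [ 0.06 -0.23 -0.05]
```

Emit:
carry_out(moves=[[[0, 0.02, 0.15, 0, 0, 0, 0], [0, 0.02, 0.25, 0, 0, 0, 0], [0, 0.02, 0.3, 0, 0, 0, 0], [0, 0.02, 0.3, 0, 0, 0, 0], [0, 0.02, 0.3, 0, 0, 0, 0], [0, 0.02, 0.3, 0, 0, 0, 0], [0, 0, 0.2, 0, 0, 0, 0], [0, 0, 0, 0, 0, 0, 0]]])

```text
clock: 34.78
tool_pos: [0.533, 0.0551, 0.1244]
tcp_rot: [-2.254, -2.187, 0.0]
contact_force: [-1.5, -0.3, 5.9]
opening: 0.0088
finger_force: 60.7
```

```bash
python3 - <<'E'
from h import *
to(.68,.0506,.121,-.029); s=sensors.get_state(); print(s['opening'],s['finger_force'],np.round(s['contact_force'],1),np.round(s['moment'],2))
E
```

```text
at [0.533  0.0551 0.1244] yang -0.030 tilt [-0.0004  0.0003] units xyz [-0.    3.68  0.08]  az -0.01 q [-0.18  0.52  0.03  1.97 -0.03  0.65 -0.16]
0.008779778258059595 60.69028973579407 [-1.5 -0.3  5.9] [0.03 0.51 0.03]
```

Emit:
carry_out(moves=[[[0, 0, 0.15, 0, 0, 0, 0], [0, 0, 0.25, 0, 0, 0, 0], [0, 0, 0.3, 0, 0, 0, 0], [0, 0, 0.3, 0, 0, 0, 0], [0, 0, 0.3, 0, 0, 0, 0], [0, 0, 0.3, 0, 0, 0, 0], [0, 0, 0.2, 0, 0, 0, 0], [0, 0, 0, 0, 0, 0, 0]]])

```text
clock: 35.45
tool_pos: [0.6048, 0.0525, 0.1221]
tcp_rot: [-2.255, -2.187, 0.001]
contact_force: [2.6, -0.2, -11.6]
opening: 0.0094
finger_force: 59.4
```

```bash
python3 - <<'E'
from h import *
to(.68,.0506,.121,-.029); s=sensors.get_state(); print(s['opening'],s['finger_force'],np.round(s['contact_force'],1),np.round(s['moment'],2))
E
```

```text
at [0.6048 0.0525 0.1221] yang -0.030 tilt [-0.0009 -0.0003] units xyz [0.01 1.88 0.03]  az -0.01 q [-0.16  0.62  0.03  1.79 -0.03  0.73 -0.14]
0.009390283334562082 59.403841495513916 [  2.6  -0.2 -11.6] [ 0.03 -0.12  0.03]
```

Emit:
carry_out(moves=[[[0, 0, 0.15, 0, 0, 0, 0], [0, 0, 0.25, 0, 0, 0, 0], [0, 0, 0.3, 0, 0, 0, 0], [0, 0, 0.35, 0, 0, 0, 0], [0, 0, 0.35, 0, 0, 0, 0], [0, 0, 0.35, 0, 0, 0, 0], [0, 0, 0.22, 0, 0, 0, 0], [0, 0, 0, 0, 0, 0, 0]]])

```text
clock: 36.12
tool_pos: [0.6841, 0.0502, 0.1223]
tcp_rot: [2.255, 2.187, -0.0]
contact_force: [1.4, 0.2, -10.3]
opening: 0.009
finger_force: 59.6
```

```bash
python3 - <<'E'
from h import *
to(.68,.0506,.121,-.029); s=sensors.get_state(); print(s['opening'],s['finger_force'],np.round(s['contact_force'],1),np.round(s['moment'],2))
E
```

```text
at [0.6841 0.0502 0.1223] yang -0.030 tilt [-0.     -0.0002] units xyz [ 0.01 -0.1   0.03]  az -0.01 q [-0.14  0.73  0.04  1.58 -0.03  0.84 -0.12]
0.008990332680084149 59.60278809070587 [  1.4   0.2 -10.3] [-0.01  0.06 -0.03]
```

Emit:
carry_out(moves=[[[0, 0, 0, 0.03, 0, 0, 0], [0, 0, 0, 0.03, 0, 0, 0], [0, 0, 0, 0.02, 0, 0, 0], [0, 0, 0, 0, 0, 0, 0], [0, 0, 0, 0, 0, 0, 0]]])

```text
clock: 36.53
tool_pos: [0.6828, 0.0502, 0.1213]
tcp_rot: [-2.255, -2.187, 0.0]
contact_force: [-5.3, -1.1, 2.3]
opening: 0.0089
finger_force: 61.8
```

Emit:
carry_out(moves=[[[40, 0, 0, 0, 0, 0, 0], [40, 0, 0, 0, 0, 0, 0], [40, 0, 0, 0, 0, 0, 0], [40, 0, 0, -0.4, 0, 0, 0], [50, 0, 0, -0.8, 0, 0, 0], [70, 0, 0, -0.8, 0, 0, 0], [75, 0, 0, -0.3, 0, 0, 0], [75, 0, 0, 0, 0, 0, 0]]])

```text
clock: 37.2
tool_pos: [0.6865, 0.0507, 0.2176]
tcp_rot: [2.251, 2.184, 0.012]
contact_force: [0.4, 0.8, -0.1]
opening: 0.0751
finger_force: 0.0
```

```bash
python3 - <<'E'
from h import *
s=cap('scene');c=cap('top')
k=np.argwhere(s['img'][222:245,270:310].max(2)<45)[:,::-1]+[270,222]; print(k.min(0),k.max(0),ray(s,*((k.min(0)+k.max(0))/2),.028))
to(.647,-.221,.19,-.029)
cv2.imwrite('pics/crop12.png',np.hstack([cv2.resize(s['img'][200:310,270:430],(800,550),interpolation=cv2.INTER_CUBIC)]))
E
```

```text
[280 230] [289 238] [ 0.64520777 -0.22017387  0.028     ]
at [0.6837 0.0505 0.2129] yang -0.030 tilt [0.0018 0.0003] units xyz [-6.81 -0.71  0.57]  az -0.01 q [-0.14  0.62  0.04  1.54 -0.03  0.98 -0.12]
```

View pics/crop12.png

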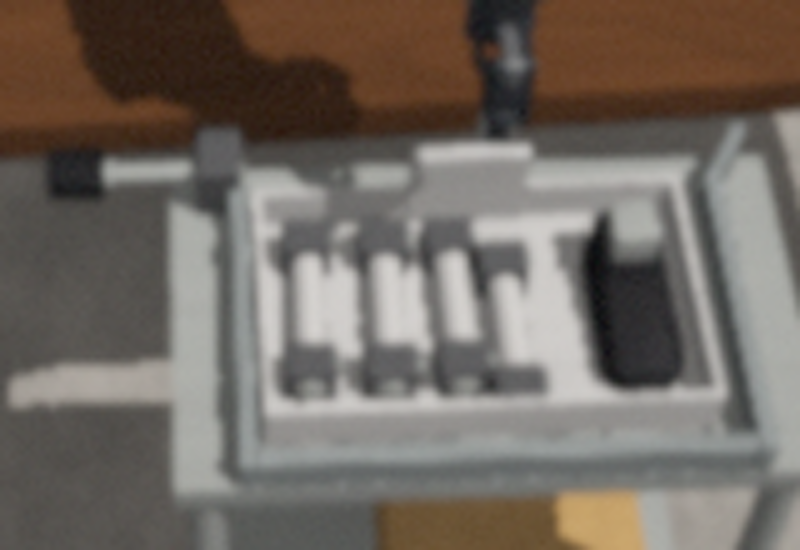

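Emit:
carry_out(moves=[[[75, -0.85, -0.09, 0, 0, 0, 0], [75, -0.85, -0.09, 0, 0, 0, 0], [75, -0.85, -0.09, 0, 0, 0, 0], [75, -0.85, -0.09, 0, 0, 0, 0], [75, -0.85, -0.09, 0, 0, 0, 0], [75, -0.85, -0.09, 0, 0, 0, 0], [75, -0.85, -0.09, 0.2, 0, 0, 0], [75, -0.85, -0.09, 0.3, 0, 0, 0]]])

```text
clock: 37.97
tool_pos: [0.6459, -0.2222, 0.1913]
tcp_rot: [-2.254, -2.188, 0.0]
contact_force: [0.5, -0.5, -0.3]
opening: 0.0749
finger_force: 0.0
```

Emit:
carry_out(moves=[[[75, 0, 0, 0, 0, 0, 0], [75, 0, 0, 0, 0, 0, 0]]])

```text
clock: 38.13
tool_pos: [0.6433, -0.2246, 0.189]
tcp_rot: [-2.259, -2.178, 0.007]
contact_force: [0.7, 1.6, -0.6]
opening: 0.0746
finger_force: 0.0
```

```bash
python3 - <<'E'
from h import *
to(.646,-.221,.083,-.029)
E
```

```text
at [ 0.6433 -0.2246  0.189 ] yang -0.036 tilt [-0.0056 -0.0005] units xyz [0.09 0.08 2.65]  az -0.06 q [ 0.24  0.64  0.07  1.56 -0.05  0.95  0.3 ]
```

Emit:
carry_out(moves=[[[75, 0.09, 0.08, 0.6, 0, 0, 0], [75, 0, 0, 0.8, 0, 0, 0], [75, 0, 0, 0.7, 0, 0, 0], [75, 0, 0, 0.45, 0, 0, 0], [75, 0, 0, 0.1, 0, 0, 0], [75, 0, 0, 0, 0, 0, 0]]])

```text
clock: 38.63
tool_pos: [0.6483, -0.2149, 0.0835]
tcp_rot: [-2.249, -2.186, 0.003]
contact_force: [-0.4, -0.5, 0.0]
opening: 0.0751
finger_force: 0.0
```

Emit:
carry_out(moves=[[[20, 0, 0, 0, 0, 0, 0], [20, 0, 0, 0, 0, 0, 0], [20, 0, 0, 0, 0, 0, 0], [20, 0, 0, 0, 0, 0, 0], [20, 0, 0, 0, 0, 0, 0], [20, 0, 0, 0, 0, 0, 0], [20, 0, 0, 0, 0, 0, 0], [20, 0, 0, 0, 0, 0, 0]]])

```text
clock: 39.3
tool_pos: [0.6451, -0.2174, 0.0876]
tcp_rot: [-2.251, -2.181, 0.009]
contact_force: [-14.8, 1.2, 12.4]
opening: 0.0339
finger_force: 58.9
```

Emit:
carry_out(moves=[[[20, 0.2, 0, 0, 0, 0, 0], [20, 0.2, 0, 0, 0, 0, 0], [20, 0.2, 0, 0, 0, 0, 0], [20, 0.2, 0, 0, 0, 0, 0], [20, 0.2, 0, 0, 0, 0, 0], [20, 0.2, 0, 0, 0, 0, 0], [20, 0.1, 0, 0, 0, 0, 0], [20, 0, 0, 0, 0, 0, 0]]])

```text
clock: 39.97
tool_pos: [0.6469, -0.1672, 0.0876]
tcp_rot: [-2.253, -2.182, 0.011]
contact_force: [-13.4, -0.8, 9.9]
opening: 0.0341
finger_force: 59.8
```

Emit:
carry_out(moves=[[[20, 0.06, 0, 0, 0, 0, 0], [20, 0.06, 0, 0, 0, 0, 0], [20, 0.03, 0, 0, 0, 0, 0], [20, 0, 0, 0, 0, 0, 0]]])

```text
clock: 40.3
tool_pos: [0.6468, -0.1667, 0.0877]
tcp_rot: [2.26, 2.182, -0.016]
contact_force: [-12.9, -11.2, 6.8]
opening: 0.0342
finger_force: 59.3
```

Emit:
carry_out(moves=[[[70, 0, 0, 0, 0, 0, 0], [70, 0, 0, 0, 0, 0, 0], [70, 0, 0, 0, 0, 0, 0], [70, 0, 0, -0.5, 0, 0, 0], [75, 0, 0, -1, 0, 0, 0], [75, 0, 0, -1, 0, 0, 0], [75, 0, 0, -1, 0, 0, 0], [75, 0, 0, 0, 0, 0, 0]]])

```text
clock: 40.97
tool_pos: [0.6571, -0.1593, 0.2372]
tcp_rot: [2.243, 2.18, 0.016]
contact_force: [1.8, -0.5, 0.5]
opening: 0.075
finger_force: 0.0
```

```bash
python3 - <<'E'
from h import *
s=cap('scene');i=s['img']
k=np.argwhere(i[222:245,270:315].max(2)<45)[:,::-1]+[270,222]; print(k.min(0),k.max(0),len(k),ray(s,*((k.min(0)+k.max(0))/2),.028))
print('carton/tape', [(n,[ (ce[j].round(1).tolist(),int(st[j,4])) for j in range(1,N) if 300<st[j,4]<600]) for n,(N,l,st,ce) in [('s',cv2.connectedComponentsWithStats((cv2.cvtColor(i,cv2.COLOR_BGR2HSV)[...,1]<75).astype(np.uint8)))]])
E
```

```text
[295 229] [304 238] 82 [ 0.64682689 -0.16863061  0.028     ]
carton/tape [('s', [([152.0, 38.6], 590), ([148.9, 146.4], 330), ([385.6, 156.7], 321), ([467.8, 192.4], 534), ([208.1, 213.9], 403)])]
```

Emit:
carry_out(moves=[[[75, 0, 0, 0, 0, 0, 0], [75, 0, 0, 0, 0, 0, 0], [75, 0, 0, 0, 0, 0, 0], [75, 0, 0, 0, 0, 0, 0]]])

```text
clock: 41.35
tool_pos: [0.6506, -0.1588, 0.2245]
tcp_rot: [-2.253, -2.186, 0.002]
contact_force: [0.0, 0.1, -0.5]
opening: 0.0748
finger_force: 0.0
```

```bash
python3 -c "
from bench import arm; print(arm.sign_off())"
```

```text
the job is handed in; nothing more can be done
None
```

I handed the job in at about 41 s: the foot and all four pylons are in the tray, the tray is on the trolley past the bolt, and the bolt is pushed home against its stop. The carton and tape roll have not moved, and the hand-in returned no verdict.

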